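Snap the back onto a badge

TASK

Lay the white badge back, magnet boss up, on the sprung plate between the catches of the badge holder and let go of it. Then set the presser over the boss and press it squarely down, gently, only until the back clicks fully home; the presser must do the pressing, not the gripper. Finally stand the presser upright on its cork mat again, and leave the other things alone.

Things in the scene. Friction and masses are not known exactly. Their poses are not given: they have to be found in the camera images.
- holder: Badge holder, fixed. Origin: centre of the underside, z up. Round dark foot 100 mm across, on it a round grey stage with four upright catches round a seat ring, and in the middle a sprung lift plate. The stage (seat and catches) was set beforehand to a height that is not measured: its seat, where the back's underside ends, lies 30 to 48 mm above the origin; hard rubber, 15 N per mm. Catch tops: 14 mm above the seat.
- holder_axis (a point): Centre of the top of the holder's sprung lift plate, 34 mm across, before it is loaded (57 mm above the holder's origin). The back is laid here, centred within 3 mm. Pushed down (1 to 2 N) it meets the catches' noses 8 mm above the seat, which centre it; at about 10 to 16 N it snaps past them onto the seat: the force drops, then climbs steeply. Above 25 N the badge cracks.
- badge_back: White badge back, 35 g, lying flat on the table, boss up: a disc 52 mm across and 10 mm thick whose underside tapers to 44 mm, with a dark magnet boss 14 mm in diameter and 16 mm high in the middle (26 mm overall). Origin: centre of the underside; z up along the boss. Its boss can be gripped from above.
- presser: Pressing tool upright on the mat, 80 mm tall, about 0.2 kg: black round foot, 41 mm across and 32 mm high, with a bore in its underside (21 mm wide, 22 mm deep) that goes over the boss with play; above it a wooden handle 26 mm across, 48 mm high. Fingertips can bear on the black shoulder at 32 mm. Origin: centre of the underside, z up. Its weight alone does not snap the back in.
- pin (a joint): Sprung telltale pin in the middle of the holder's seat, in m, grows as it is pushed down: 0 while nothing bears on it (also with a back merely laid on the lift plate), about 0.004 when a back is fully home. Needs only 0.5 N.
- mat: Square cork mat, 110 x 110 x 4 mm, fixed to the table. Origin: centre of its underside. The presser stands on it and goes back on it.
- tape_roll: Bystander: roll of orange tape lying flat, 90 mm across, 30 mm high. Origin: centre of the underside.
- spool: Bystander: upright thread spool, 44 mm across, 56 mm high. Origin: centre of the underside.
- glue_stick: Bystander: upright glue stick, 28 mm across, 95 mm high. Origin: centre of the underside.
Mind the look-alikes: they are no part of the job. What is shaped like the presser but blue or purple is not meant.

How it is judged:
By the outcome, as a careful person would: the job done as asked, in the order asked, and still so for the second after the job is handed in, with the robot touching nothing.
It also fails if it takes over 64 s, if anything falls off the work surface, if the arm or the gripper's body presses on something with over 40 N, if the wrist force passes 120 N, or if a joint passes its speed limit or range.

ROBOT

A 6-joint arm with a two-finger parallel gripper is mounted at the origin on the work surface. World frame = base frame: x ahead of the robot, y to its left, z up, the work surface at z = 0. Lengths are in m, angles in degrees, forces in N, time in s.
With the tool pointing down it reaches from about 0.35 to 0.875 m from the base axis. Payload 4.2 kg.
Tool frame: the origin (TCP) lies between the finger pads; the fingertips stand 8 mm ahead of it and the grasp point (between the pads) lies 11 mm behind it; x points along the fingers, y is the direction in which the jaws open and shut, and the axes are right-handed (so a half turn about x gives the same grasp; the last joint's range is limited). The gripper opens to 87 mm and grips with 3 to 60 N. Pads are 19 mm wide; open, the fingers measure 117 mm over their backs; the gripper's body (75 mm by 190 mm) begins 51 mm behind the grasp point.
Start: joints at [14.817, 22.042, 0.453, 0, -68.411, -14.817], TCP at [0.625, 0, 0.231] pointing down, gripper open.
Joint ranges: [-179.83, 179.83], [-69.29, 118.12], [-61.27, 80.66], [-181.25, 117.63], [-171.15, -9.14], [-177.46, 177.46]. Speed limits (degrees/s): [159.86, 159.86, 180, 180, 180, 180].

INTERFACE

Orientations are given as a 3x3 rotation matrix whose columns are the frame's x, y, z axes.
In Python, from station import r gives the robot as it stands. The module is installed in compiled form; this text tells all that it offers.
- The arm moves only by the tool move_arm, never from a script. Its argument "increments" is one flat list of numbers, 7 for each row, row after row: the turn, a rotation vector about the tool's x, y, z in degrees, then the shift along the tool's x, y, z in m, then the finger opening in m, from 0 to 0.087. A call has 1 to 12 rows; each row is the pose to reach, as a shift and turn from the pose commanded when the call began, along the tool's axes at that moment; what a row does not reach only later rows make up. A row lasts 1/12 s, in which the tool goes at most 41.7 mm and 7.16 degrees, less where a joint would pass 70% of its speed; a pose out of reach is approached as far as the arm can. A call with a gripper value outside its range is refused whole. The fingers move at their own pace and stop on an object; the grip force is fixed at half the most. Time passes only in rows, so rows that repeat a pose let the fingers close. It gives the time, the measured TCP pose, the force and the opening at its end, in the units of the state.
- r.sense(): the state, without advancing time (a new reading comes with each control period).
- r.capture(name): name is "scene" or "side" or "wrist"; returns the picture (400x640x3 uint8, red, green, blue); there is no depth.
- r.calibration(name): a dict with "fx", "fy", "cx", "cy" (pixels), "rvec" (rotation vector, rad) and "tvec" (3), from world to camera coordinates, as OpenCV has them; the wrist camera has in their place "tool_from_camera" (4x4, takes a point from camera to tool coordinates, whose origin is the TCP and whose axes are the tool frame's). Camera axes: x right, y down, z forward; pixel columns grow to the right and rows downward; lengths in m; the calibration is good to about 2 mm. A picture is of the moment at which its call begins: read the wrist's pose just before it. calibration takes no time and is no camera call.
- r.finish_job(): hands the job in, once; it reports no verdict.
The state is a dict: "time_s": time; "joints": joint angles; "joint_velocities": joint speeds; "effort": joint torques, N m; "tcp_pos": TCP position; "ee_rot": TCP orientation; "wrist_force": force on the tool from outside, world axes, zero at the start; "moment": the same for the moment, N m; "gripper_width": opening from 0.0 (shut) to 1.0 (fully open).
Only numpy, scipy, OpenCV 4.12 (cv2) and the standard library are available. Lean on these libraries where they do the work, as an engineer would, in place of code of your own. Each camera call takes 0.05 s, during which the arm holds its last target.

## Working session

There is one attempt and no reset: what is moved stays moved. The work goes in short steps, Python scripts to look and compute and a tool call to move; the robot and the scene stay as the last step left them, time stands still between calls to the robot, and variables do not carry over. Pictures are saved under pics/ and viewed, and the job is handed in when it is done.

Besides the shell and the picture viewer there is one more tool, called after "Request:" as name(argument=value, ...), one argument or row to a line, values as JSON. move_arm: Moves the arm, as the interface text tells. Its arguments: {"type":"object","properties":{"increments":{"type":"array","items":{"type":"number"}}},"required":["increments"]}

```bash
mkdir -p pics; cat > h.py <<'E'
from station import r
import numpy as np, cv2
def cap(n,f):
    im=r.capture(n); cv2.imwrite('pics/'+f,cv2.cvtColor(im,cv2.COLOR_RGB2BGR)); return im
def cam(n,s=None):
    c=r.calibration(n); K=np.array([[c['fx'],0,c['cx']],[0,c['fy'],c['cy']],[0,0,1]])
    if n=='wrist':
        T=np.array(c['tool_from_camera']); s=s or r.sense(); R=np.array(s['ee_rot']);p=np.array(s['tcp_pos'])
        Rw=R@T[:3,:3]; o=p+R@T[:3,3]
    else:
        R=cv2.Rodrigues(np.array(c['rvec'],float))[0]; Rw=R.T; o=-R.T@np.array(c['tvec'],float)
    return K,Rw,o
def ray(C,u,v,z):
    K,Rw,o=C; d=Rw@np.linalg.solve(K,[u,v,1.]); return o+d*(z-o[2])/d[2]
def proj(C,P):
    K,Rw,o=C; q=K@(Rw.T@(np.array(P)-o)); return q[:2]/q[2]
E
python3 - <<'E'
from h import *
s=r.sense(); print({k:np.round(v,4).tolist() for k,v in s.items()})
for n in ('scene','side','wrist'):
    cap(n,n+'0.png'); K,R,o=cam(n,s); print(n,K[0,0],o.round(3),R[:,2].round(2))
E
```

```text
{'time_s': 0.0, 'joints': [14.8145, 22.0923, 0.3792, -0.0289, -68.4104, -14.8181], 'joint_velocities': [0.0806, 0.0187, -0.033, 0.0189, -0.0968, -0.0529], 'effort': [0.0006, -39.0662, 18.7403, 4.22, 0.011, -0.0002], 'tcp_pos': [0.6244, -0.0, 0.2294], 'ee_rot': [[-0.0022, -1.0, 0.0002], [-0.0001, 0.0002, 1.0], [-1.0, 0.0022, -0.0001]], 'wrist_force': [-0.0024, -0.0335, 0.3864], 'moment': [0.0107, 0.0031, -0.024], 'gripper_width': 0.9986}
scene 476.7218041807231 [ 1.159 -0.258  1.156] [-0.44  0.23 -0.87]
side 381.37989306968274 [0.172 0.786 0.557] [ 0.45 -0.74 -0.49]
wrist 280.3405262178354 [ 0.625 -0.075  0.384] [-0.    0.28 -0.96]
```

```bash
sleep 1
```

```text
(no output)
```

View pics/scene0.png

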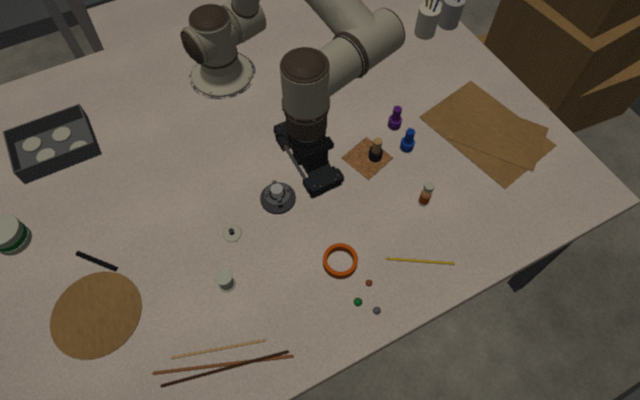

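View pics/side0.png

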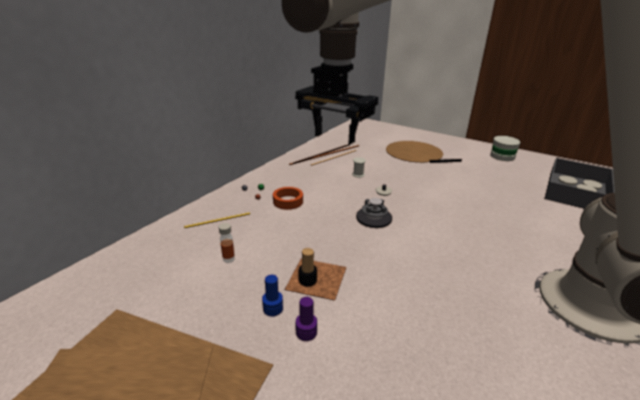

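View pics/wrist0.png

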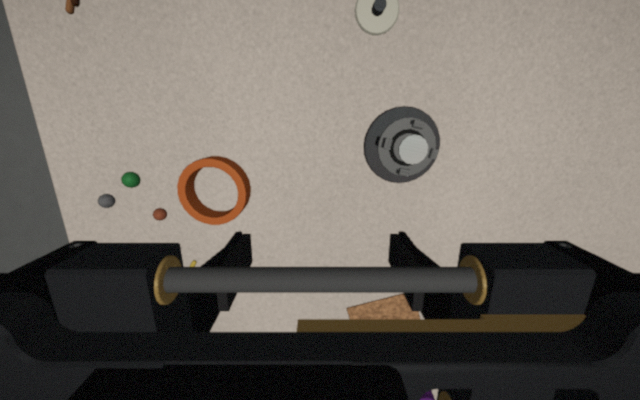

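The scene camera shows the badge back at (232,232), the holder at (278,197), the presser on its mat at (375,152), the blue and purple look-alikes at (408,140) and (396,118), the tape at (340,260), and the glue stick at (426,194). The spool is at (225,282). The wrist view has the holder at (402,145) and the badge at (377,10). Next I measure them.

```bash
python3 - <<'E'
from h import *
S=cam('scene');D=cam('side');W=cam('wrist')
def p(C,u,v,z): return ray(C,u,v,z).round(3)[:2]
print('badge', p(S,232,234,.010),p(D,384,190,.01),p(W,377,12,.01))
print('holder foot',p(S,278,199,.01),p(D,375,216,.01),p(W,402,145,.01))
print('holder plate top',p(W,413,149,.057),p(S,277,188,.057),p(D,376,202,.057))
print('presser top',p(S,376,143,.084),p(D,307,251,.084),'base',p(S,376,157,.02),p(D,307,278,.02))
print('mat',p(S,367,158,.004),p(D,317,279,.004))
print('blue',p(S,408,147,.01),p(D,272,307,.01),'purple',p(S,394,126,.01),p(D,306,330,.01))
print('glue',p(S,424,200,.01),p(D,228,256,.01),'spool',p(S,225,285,.01),'tape',p(S,340,261,.015))
for n in('scene','side'):
    im=cv2.imread(f'pics/{n}0.png')
    x0,y0=(215,115) if n=='scene' else (250,170)
    cv2.imwrite(f'pics/{n}z.png',cv2.resize(im[y0:y0+145,x0:x0+200],None,fx=4,fy=4,interpolation=cv2.INTER_CUBIC))
E
```

```text
badge [ 0.564 -0.2  ] [ 0.554 -0.196] [ 0.558 -0.195]
holder foot [ 0.524 -0.046] [ 0.512 -0.043] [ 0.516 -0.043]
holder plate top [ 0.517 -0.043] [ 0.518 -0.042] [ 0.511 -0.037]
presser top [0.532 0.259] [0.523 0.269] base [0.537 0.264] [0.519 0.277]
mat [0.519 0.246] [0.509 0.252]
blue [0.545 0.371] [0.535 0.374] purple [0.459 0.377] [0.448 0.385]
glue [0.718 0.31 ] [0.719 0.304] spool [ 0.687 -0.271] tape [0.768 0.014]
```

View pics/scenez.png

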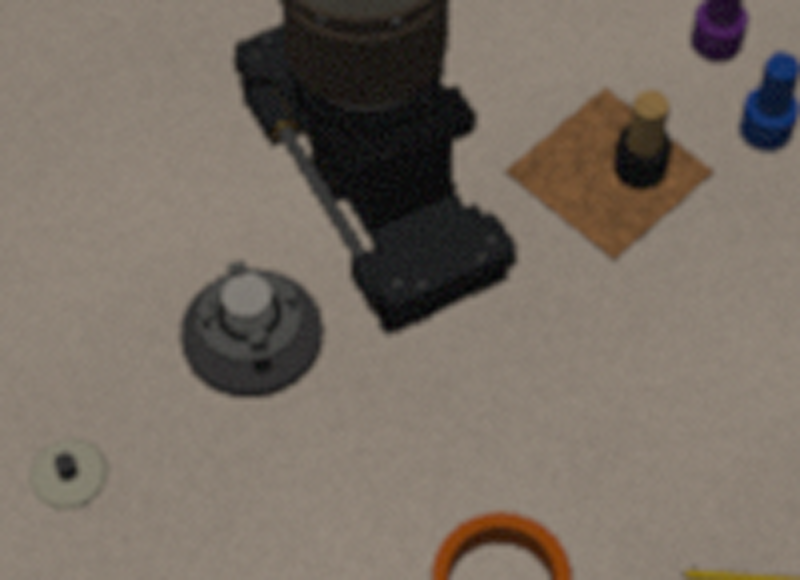

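View pics/sidez.png

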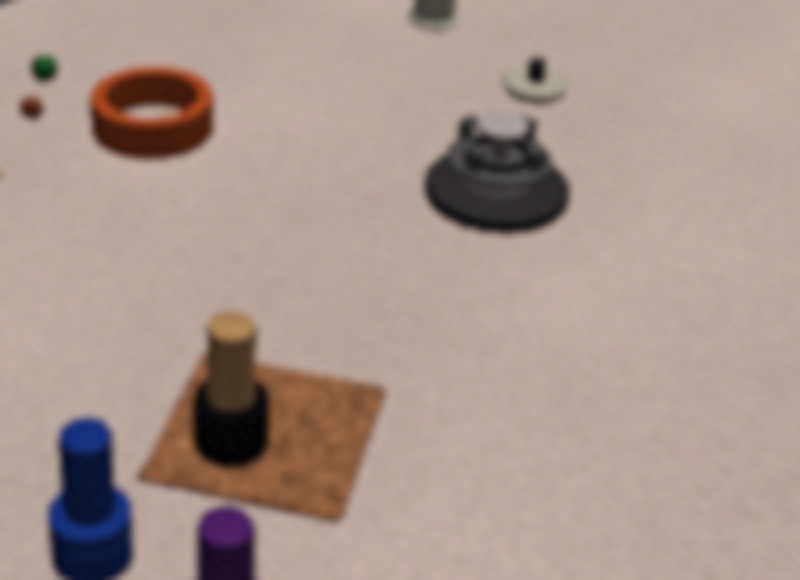

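The badge is at about (0.558,-0.196), the holder at (0.516,-0.043) and the presser at (0.525,0.265) with free space around it. I'll move so the wrist camera looks at the badge.

Request:
move_arm(
  increments=[0, 0, 0, 0.01, 0.016, -0.035, 0.087, 0, 0, 0, 0.02, 0.033, -0.07, 0.087, 0, 0, 0, 0.03, 0.049, -0.105, 0.087, 0, 0, 0, 0.04, 0.065, -0.13, 0.087, 0, 0, 0, 0.04, 0.065, -0.14, 0.087, 0, 0, 0, 0.04, 0.065, -0.14, 0.087],
)

```text
time_s: 0.65
tcp_pos: [0.5589, -0.1421, 0.19]
ee_rot: [[-0.002, -1.0, 0.003], [-0.0, 0.003, 1.0], [-1.0, 0.002, -0.0]]
wrist_force: [1.1, 0.6, 0.4]
gripper_width: 1.001
```

```bash
cat > m.py <<'E'
from h import *
def blobs(m,amin=30):
    n,l,st,c=cv2.connectedComponentsWithStats(m.astype(np.uint8)*255)
    return [(st[i].tolist(),c[i].round(1).tolist()) for i in range(1,n) if st[i][4]>=amin]
E
python3 - <<'E'
from m import *
s=r.sense(); print(s['tcp_pos']); im=cap('wrist','w1.png').astype(int); C=cam('wrist',s)
hsv=cv2.cvtColor(im.astype(np.uint8),cv2.COLOR_RGB2HSV)
print(hsv[130:160:6,300:360:6].tolist())
E
```

```text
[ 0.55886549 -0.14206404  0.18997614]
[[[23, 30, 145], [25, 26, 169], [25, 29, 170], [26, 26, 168], [27, 27, 169], [27, 27, 170], [25, 27, 170], [18, 31, 164], [17, 31, 166], [16, 29, 165]], [[25, 29, 157], [25, 26, 168], [23, 27, 169], [0, 7, 69], [60, 4, 65], [26, 26, 168], [25, 28, 171], [21, 31, 155], [17, 31, 165], [16, 33, 162]], [[23, 28, 145], [25, 27, 170], [23, 27, 169], [0, 0, 69], [25, 16, 98], [23, 27, 168], [25, 27, 170], [19, 28, 155], [17, 30, 169], [17, 30, 169]], [[16, 32, 166], [23, 27, 167], [23, 27, 168], [25, 26, 169], [25, 27, 167], [25, 29, 168], [25, 27, 167], [16, 32, 167], [17, 29, 166], [16, 29, 166]], [[18, 31, 165], [22, 31, 146], [23, 27, 168], [25, 29, 169], [24, 29, 168], [23, 27, 167], [16, 29, 165], [16, 32, 170], [16, 32, 166], [16, 32, 169]]]
```

View pics/w1.png

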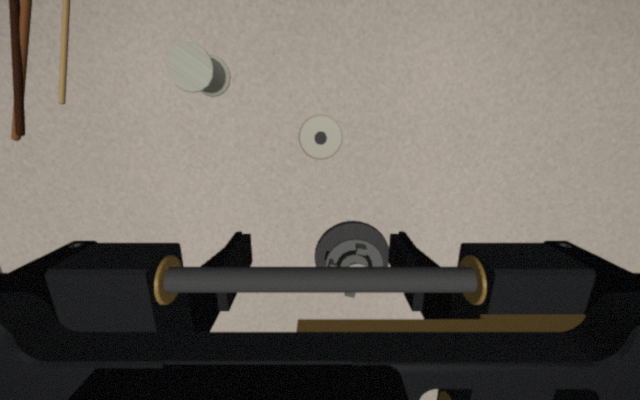

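The wrist view shows the badge disc centred near (320,137) and the boss at (320,138). The spool, at (190,68), is clear of the gripper's way.

```bash
python3 - <<'E'
from m import *
s=r.sense(); C=cam('wrist',s); im=cv2.imread('pics/w1.png')
hsv=cv2.cvtColor(im,cv2.COLOR_BGR2HSV)
m=(hsv[...,2]<115); b=[x for x in blobs(m,20) if 300<x[1][0]<345 and 100<x[1][1]<170]; print(b)
m2=((hsv[...,0]>=21)&(hsv[...,0]<40)&(hsv[...,1]>15)).astype(np.uint8)*255; m2[:100]=0;m2[175:]=0;m2[:,:280]=0;m2[:,360:]=0
m2=cv2.morphologyEx(m2,cv2.MORPH_OPEN,np.ones((3,3)));c=max(cv2.findContours(m2,0,1)[0],key=cv2.contourArea)
e=cv2.fitEllipse(c); print(e)
print('disc',ray(C,*e[0],.008),'boss',ray(C,*b[0][1],.024))
c0=e[0][0]; print(proj(C,[.558,-.198,.0]))
E
```

```text
[([315, 132, 12, 12, 117], [320.2, 137.6])]
((320.16650390625, 136.38827514648438), (43.11337661743164, 43.809181213378906), 170.1523895263672)
disc [ 0.55952146 -0.19722845  0.008     ] boss [ 0.55950657 -0.19681445  0.024     ]
[321.42542249 135.33884832]
```

Request:
move_arm(
  increments=[0, 0, 0, 0.02, 0, -0.03, 0.06, 0, 0, 0, 0.045, 0, -0.055, 0.05, 0, 0, 0, 0.08, 0, -0.055, 0.05, 0, 0, 0, 0.115, 0, -0.055, 0.05, 0, 0, 0, 0.14, 0, -0.055, 0.05, 0, 0, 0, 0.155, 0, -0.055, 0.05, 0, 0, 0, 0.16, 0, -0.055, 0.05, 0, 0, 0, 0.16, 0, -0.055, 0.05],
)

```text
time_s: 1.37
tcp_pos: [0.5603, -0.194, 0.0294]
ee_rot: [[-0.002, -1.0, -0.001], [0.0, -0.001, 1.0], [-1.0, 0.002, 0.0]]
wrist_force: [-0.9, -0.4, 0.2]
gripper_width: 0.592
```

```bash
python3 - <<'E'
from m import *
s=r.sense(); print(s['tcp_pos'],s['ee_rot'].round(4).tolist(),s['wrist_force']); im=cap('wrist','w2.png'); C=cam('wrist',s)
hsv=cv2.cvtColor(im,cv2.COLOR_RGB2HSV)
print(proj(C,[.5595,-.197,.026]), proj(C,s['tcp_pos']))
E
```

```text
[ 0.56033708 -0.19401613  0.02936544] [[-0.002, -1.0, -0.0015], [0.0001, -0.0015, 1.0], [-1.0, 0.002, 0.0001]] [-0.89322472 -0.38214359  0.17176416]
[321.27287768 242.55742373] [319.91215209 249.43366473]
```

View pics/w2.png

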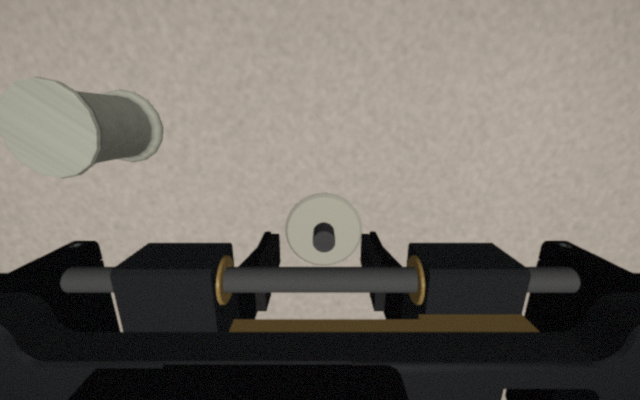

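The boss top is at (324,241), about 2.5 mm in x and 4 mm in y from the TCP. I'll correct for that, descend, then grip.

Request:
move_arm(
  increments=[0, 0, 0, 0, 0.0025, -0.004, 0.05, 0, 0, 0, 0.004, 0.0025, -0.004, 0.05, 0, 0, 0, 0.008, 0.0025, -0.004, 0.05, 0, 0, 0, 0.008, 0.0025, -0.004, 0.03, 0, 0, 0, 0.008, 0.0025, -0.004, 0.01, 0, 0, 0, 0.008, 0.0025, -0.004, 0.008, 0, 0, 0, 0.008, 0.0025, -0.004, 0.008, 0, 0, 0, 0.008, 0.0025, -0.004, 0.008, 0, 0, 0, 0.008, 0.0025, -0.004, 0.008, 0, 0, 0, 0.008, 0.0025, -0.004, 0.008],
)

```text
time_s: 2.25
tcp_pos: [0.5576, -0.199, 0.0226]
ee_rot: [[0.0, -1.0, -0.0], [-0.0, -0.0, 1.0], [-1.0, -0.0, -0.0]]
wrist_force: [0.2, -0.1, 0.3]
gripper_width: 0.142
```

```bash
python3 - <<'E'
from m import *
s=r.sense(); print(s['tcp_pos'],s['ee_rot'].round(4).tolist(),s['wrist_force'],s['gripper_width']); im=cap('wrist','w3.png')
E
```

```text
[ 0.55756457 -0.19897008  0.02264348] [[0.0002, -1.0, -0.0], [-0.0, -0.0, 1.0], [-1.0, -0.0002, -0.0]] [ 0.15999112 -0.13277305  0.32510341] 0.14241586353419627
```

View pics/w3.png

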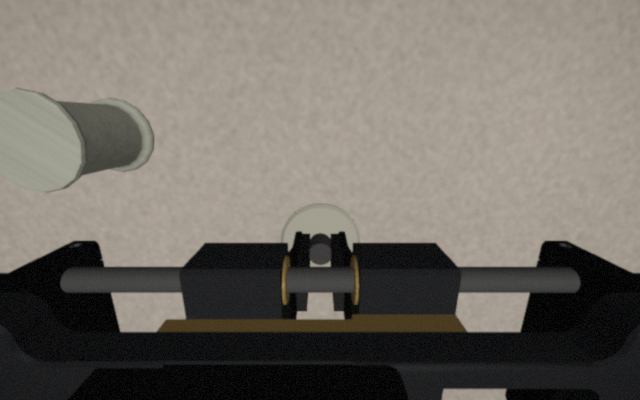

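The boss is gripped (opening ≈12.4 mm) and centred between the pads at (320,250). I'll lift it and carry it to a spot where the wrist camera sees the holder.

Request:
move_arm(
  increments=[0, 0, 0, -0.01, 0, 0, 0.008, 0, 0, 0, -0.04, 0, 0, 0.008, 0, 0, 0, -0.075, 0, 0.0, 0.008, 0, 0, 0, -0.11, 0.005, 0.02, 0.008, 0, 0, 0, -0.135, 0.012, 0.05, 0.008, 0, 0, 0, -0.15, 0.02, 0.085, 0.008, 0, 0, 0, -0.15, 0.028, 0.12, 0.008, 0, 0, 0, -0.15, 0.035, 0.155, 0.008, 0, 0, 0, -0.15, 0.04, 0.19, 0.008, 0, 0, 0, -0.15, 0.0415, 0.21, 0.008, 0, 0, 0, -0.15, 0.0415, 0.22, 0.008, 0, 0, 0, -0.15, 0.0415, 0.22, 0.008],
)

```text
time_s: 3.3
tcp_pos: [0.5161, 0.0228, 0.1734]
ee_rot: [[0.001, -1.0, -0.003], [0.0, -0.003, 1.0], [-1.0, -0.001, 0.0]]
wrist_force: [-0.1, -0.5, 0.3]
gripper_width: 0.15
```

```bash
python3 - <<'E'
from m import *
s=r.sense(); print(s['tcp_pos'],s['ee_rot'].round(4).tolist(),s['wrist_force'],s['gripper_width']); im=cap('wrist','w4.png'); C=cam('wrist',s)
b=im[100:260,240:400]; cv2.imwrite('pics/w4z.png',cv2.resize(cv2.cvtColor(b,cv2.COLOR_RGB2BGR),None,fx=3.5,fy=3.5))
g=cv2.cvtColor(im,cv2.COLOR_RGB2GRAY)
m=(g<112).astype(np.uint8)*255; m[230:]=0
c=max(cv2.findContours(m,0,1)[0],key=cv2.contourArea); e=cv2.fitEllipse(cv2.convexHull(c)); print('foot',e,ray(C,*e[0],.0))
E
```

```text
[0.51613249 0.02276056 0.17336028] [[0.0013, -1.0, -0.0031], [0.0005, -0.0031, 1.0], [-1.0, -0.0013, 0.0005]] [-0.07391043 -0.54298734  0.33465023] 0.150139185023754
foot ((319.8041076660156, 126.97528076171875), (90.0167236328125, 92.80799102783203), 179.8569793701172) [ 0.51662316 -0.04433979  0.        ]
```

View pics/w4.png

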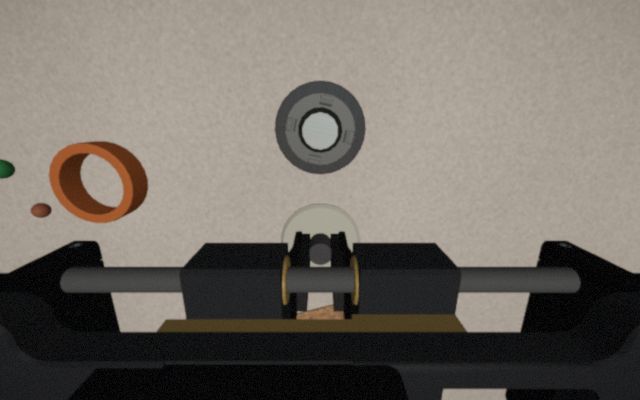

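View pics/w4z.png

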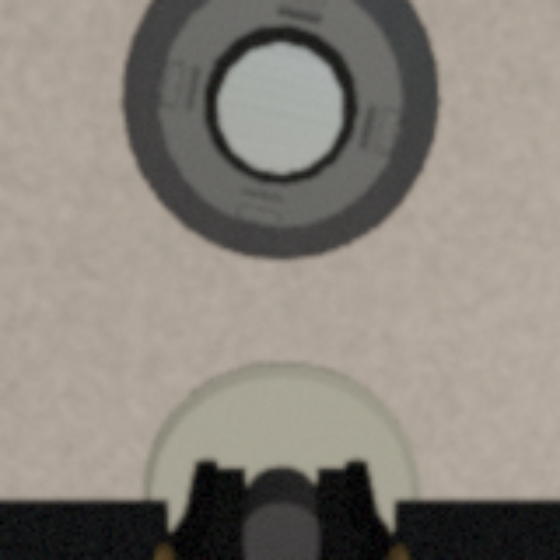

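The wrist view shows the sprung plate at (320,130) on the foot at (320,127). The badge hangs level in the jaws, its disc's far edge at (320,204).

```bash
python3 - <<'E'
from m import *
im=cv2.imread('pics/w4.png'); s=dict(tcp_pos=np.array([0.5161,0.0228,0.1734]),ee_rot=np.array([[0.0013,-1,-.0031],[.0005,-.0031,1],[-1,-.0013,.0005]])); C=cam('wrist',s)
g=cv2.cvtColor(im,cv2.COLOR_BGR2GRAY)
m=(g>165).astype(np.uint8)*255; m[160:]=0;m[:100]=0; m[:,:295]=0;m[:,345:]=0
c=max(cv2.findContours(m,0,1)[0],key=cv2.contourArea); e=cv2.fitEllipse(c); print('plate',e); P=ray(C,*e[0],.057); print(P)
# holder foot outline top z ~ unknown; badge disc predicted outline for centre at (x,y)=tcp+(0,d)
zt=.1734-.0226
for d in(-.002,0,.002):
    th=np.linspace(0,2*np.pi,73)
    pts=np.array([proj(C,[.5161+.026*np.cos(t),.0228+d+.026*np.sin(t),zt+.008]) for t in th]); print(d,pts.min(0),pts.max(0),'boss',proj(C,[.5161,.0228+d,zt+.026]))
row=g[225].astype(int); print(g[200:212,320],row[276:290],row[350:366])
print('boss col',g[228:262:2,320], g[248,300:342:2])
E
```

```text
plate ((320.171630859375, 130.48202514648438), (31.822994232177734, 33.243892669677734), 177.2714385986328)
[ 0.51617929 -0.04258837  0.057     ]
-0.002 [280.09947205 198.3213274 ] [359.77549182 272.05920711] boss [319.92102905 248.91459855]
0 [280.21105781 201.38545965] [359.64061058 274.66798354] boss [319.90848155 251.98868085]
0.002 [280.32195663 204.42994316] [359.50656253 277.26131845] boss [319.89601929 255.04188133]
[166 167 166 153 144 149 149 155 162 165 164 163] [166 166 165 163 160 161 166 157 141 133 139 146 157 162] [163 162 160 152 150 152 156 161 165 166 167 165 163 163 168 169]
boss col [162 162 149  51  34  35  32  32  61  67  64  63  66  65  63  62  63] [12  9 16 12 17 42 65 61 66 62 64 66 65 67 64 45 18 13 19 18  6]
```

Badge sits about 1 mm +y of the TCP. Plate is at (0.5162,-0.0426), so I go over it first and stop about 10 mm above.

Request:
move_arm(
  increments=[0, 0, 0, 0.005, 0, -0.015, 0.008, 0, 0, 0, 0.02, 0, -0.04, 0.008, 0, 0, 0, 0.04, 0, -0.06, 0.008, 0, 0, 0, 0.06, 0, -0.065, 0.008, 0, 0, 0, 0.075, 0, -0.065, 0.008, 0, 0, 0, 0.083, 0, -0.065, 0.008, 0, 0, 0, 0.083, 0, -0.065, 0.008, 0, 0, 0, 0.083, 0, -0.065, 0.008, 0, 0, 0, 0.083, 0, -0.065, 0.008],
)

```text
time_s: 4.1
tcp_pos: [0.5169, -0.0441, 0.0905]
ee_rot: [[0.002, -1.0, -0.0], [0.0, -0.0, 1.0], [-1.0, -0.002, 0.0]]
wrist_force: [0.0, 0.1, 0.5]
gripper_width: 0.148
```

```bash
python3 - <<'E'
from m import *
s=r.sense(); print(s['tcp_pos'],s['ee_rot'].round(4).tolist(),s['wrist_force'],s['gripper_width']); 
a=cap('side','s5.png'); b=cap('scene','c5.png')
x=np.hstack([cv2.resize(a[150:250,320:420],(390,390),interpolation=2),cv2.resize(b[140:240,230:330],(390,390),interpolation=2)])
cv2.imwrite('pics/p5.png',cv2.cvtColor(x,cv2.COLOR_RGB2BGR))
E
```

```text
[ 0.51687332 -0.04408304  0.0905312 ] [[0.0019, -1.0, -0.0001], [0.0001, -0.0001, 1.0], [-1.0, -0.0019, 0.0001]] [0.01496134 0.06012458 0.53892907] 0.14789237246451897
```

View pics/p5.png

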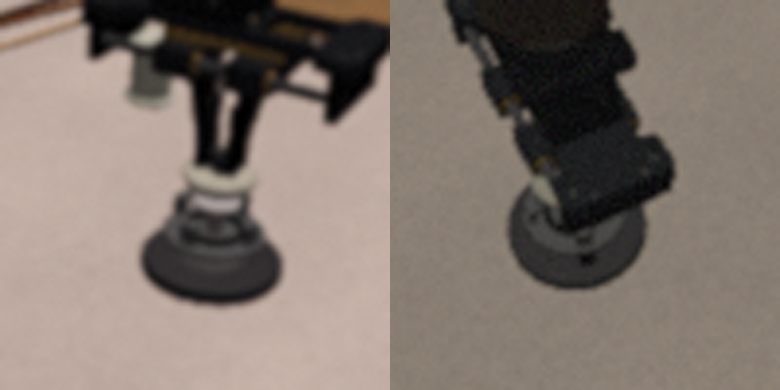

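The side view shows the disc at x≈219 and the plate at x≈217 (in the crop), so it's centred over the plate. I'll lower it.

Request:
move_arm(
  increments=[0, 0, 0, 0.004, 0, 0, 0.008, 0, 0, 0, 0.008, 0, 0, 0.008, 0, 0, 0, 0.0105, 0, 0, 0.008, 0, 0, 0, 0.0105, 0, 0, 0.008, 0, 0, 0, 0.0105, 0, 0, 0.008, 0, 0, 0, 0.0105, 0, 0, 0.008],
)

```text
time_s: 4.7
tcp_pos: [0.5159, -0.044, 0.079]
ee_rot: [[-0.0, -1.0, -0.0], [-0.0, -0.0, 1.0], [-1.0, 0.0, -0.0]]
wrist_force: [-0.4, -1.3, 1.2]
gripper_width: 0.149
```

```bash
python3 - <<'E'
from m import *
s=r.sense(); print(s['tcp_pos'],s['wrist_force'],s['moment'],s['gripper_width']); 
E
```

```text
[ 0.51590552 -0.0439554   0.0790386 ] [-0.35717045 -1.33176881  1.22688393] [ 0.01332111  0.11838875 -0.00557006] 0.14900050307273016
```

Light contact with the plate (fz rose by 0.7 N). I'll let go and go straight up.

Request:
move_arm(
  increments=[0, 0, 0, 0, 0, 0, 0.016, 0, 0, 0, 0, 0, 0, 0.025, 0, 0, 0, 0, 0, 0, 0.04, 0, 0, 0, 0, 0, 0, 0.045, 0, 0, 0, -0.01, 0, 0, 0.05, 0, 0, 0, -0.03, 0, 0, 0.05, 0, 0, 0, -0.06, 0, 0, 0.05, 0, 0, 0, -0.09, 0, 0.02, 0.06, 0, 0, 0, -0.1, 0, 0.05, 0.07, 0, 0, 0, -0.1, 0, 0.063, 0.08, 0, 0, 0, -0.1, 0, 0.065, 0.087, 0, 0, 0, -0.1, 0, 0.065, 0.087],
)

```text
time_s: 5.7
tcp_pos: [0.5153, 0.0215, 0.1788]
ee_rot: [[-0.001, -1.0, -0.002], [-0.0, -0.002, 1.0], [-1.0, 0.001, -0.0]]
wrist_force: [-0.1, -0.4, 0.3]
gripper_width: 0.864
```

```bash
python3 - <<'E'
from m import *
s=r.sense(); print(s['tcp_pos'],s['ee_rot'].round(4).tolist(),s['wrist_force'],s['gripper_width']); im=cap('wrist','w6.png'); C=cam('wrist',s)
a=cap('side','s6.png')
x=np.hstack([cv2.resize(im[80:220,250:390],(390,390),interpolation=2),cv2.resize(a[150:250,320:420],(390,390),interpolation=2)])
cv2.imwrite('pics/p6.png',cv2.cvtColor(x,cv2.COLOR_RGB2BGR))
hsv=cv2.cvtColor(im,cv2.COLOR_RGB2HSV); g=cv2.cvtColor(im,cv2.COLOR_RGB2GRAY)
m=((g<115)).astype(np.uint8)*255; m[225:]=0
c=max(cv2.findContours(m,0,1)[0],key=cv2.contourArea); e=cv2.fitEllipse(cv2.convexHull(c)); print('foot',e,ray(C,*e[0],.004))
m2=((hsv[...,0]>=21)&(hsv[...,0]<40)&(hsv[...,1]>15)&(g>110)).astype(np.uint8)*255
k=np.zeros_like(m);cv2.ellipse(k,(tuple(e[0]),tuple(np.array(e[1])-4),e[2]),255,-1); m2&=k; m3=((g>115)*255).astype(np.uint8)&k
c=max(cv2.findContours(m3,0,1)[0],key=cv2.contourArea); e=cv2.fitEllipse(cv2.convexHull(c)); print('disc',e,ray(C,*e[0],.065))
k[:]=0;cv2.ellipse(k,(tuple(e[0]),tuple(np.array(e[1])-8),e[2]),255,-1)
print([ (b,ray(C,*b[1],.083)) for b in blobs((g<95)&(k>0),30)])
E
```

```text
[0.5153452  0.02152974 0.17875155] [[-0.0011, -1.0, -0.0015], [-0.0001, -0.0015, 1.0], [-1.0, 0.0011, -0.0001]] [-0.10910635 -0.39844668  0.26372249] 0.8643111921921788
foot ((318.6279602050781, 128.04095458984375), (88.33345794677734, 91.25354766845703), 178.61131286621094) [ 0.51664541 -0.04445318  0.004     ]
disc ((319.5628356933594, 130.6622772216797), (56.813568115234375, 58.37534713745117), 174.95709228515625) [ 0.51561303 -0.04385642  0.065     ]
[(([313, 125, 14, 16, 174], [319.4, 132.5]), array([ 0.51576177, -0.04298596,  0.083     ]))]
```

View pics/p6.png

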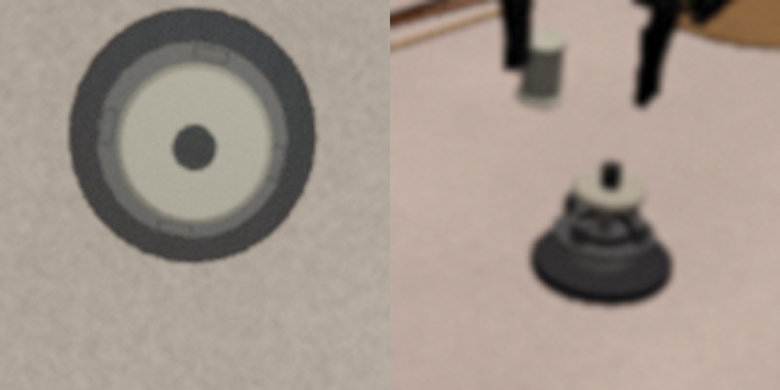

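View pics/w6.png

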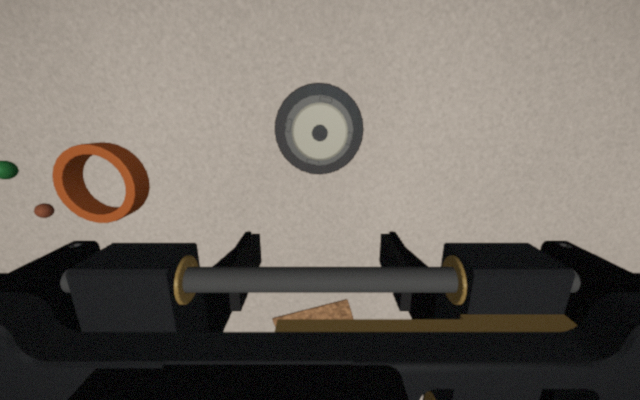

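The badge lies level on the plate at (0.5157,-0.0433), within about 1 mm of the axis; in the wrist view the boss is at (319,132) and the disc at (319.5,131). Next, the presser.

Request:
move_arm(
  increments=[0, 0, 0, -0.005, 0, 0.015, 0.087, 0, 0, 0, -0.01, 0, 0.05, 0.087, 0, 0, 0, -0.01, 0, 0.088, 0.087, 0, 0, 0, -0.01, 0, 0.126, 0.087, 0, 0, 0, -0.01, -0.003, 0.164, 0.087, 0, 0, 0, -0.01, -0.006, 0.202, 0.087, 0, 0, 0, -0.01, -0.008, 0.24, 0.087, 0, 0, 0, -0.01, -0.008, 0.275, 0.087, 0, 0, 0, -0.01, -0.008, 0.3, 0.087, 0, 0, 0, -0.01, -0.008, 0.314, 0.087, 0, 0, 0, -0.01, -0.008, 0.314, 0.087, 0, 0, 0, -0.01, -0.008, 0.314, 0.087],
)

```text
time_s: 6.8
tcp_pos: [0.5238, 0.3342, 0.1879]
ee_rot: [[-0.002, -1.0, 0.0], [-0.002, 0.0, 1.0], [-1.0, 0.002, -0.002]]
wrist_force: [-0.3, -0.7, 0.2]
gripper_width: 1.004
```

```bash
python3 - <<'E'
from m import *
s=r.sense(); print(s['tcp_pos'],s['ee_rot'].round(4).tolist(),s['wrist_force'],s['gripper_width']); im=cap('wrist','w7.png'); C=cam('wrist',s)
hsv=cv2.cvtColor(im,cv2.COLOR_RGB2HSV)
for u,v in [(.525,.265)]: print(proj(C,[u,v,.084]),proj(C,[u,v,.036]),proj(C,[u,v,.004]))
E
```

```text
[0.5238118  0.33420828 0.18786601] [[-0.0019, -1.0, 0.0003], [-0.0019, 0.0003, 1.0], [-1.0, 0.0019, -0.0019]] [-0.33298359 -0.69192295  0.19448914] 1.0043518029373597
[318.30142625 126.88591517] [318.4370786  125.80080367] [318.50625037 125.24748431]
```

View pics/w7.png

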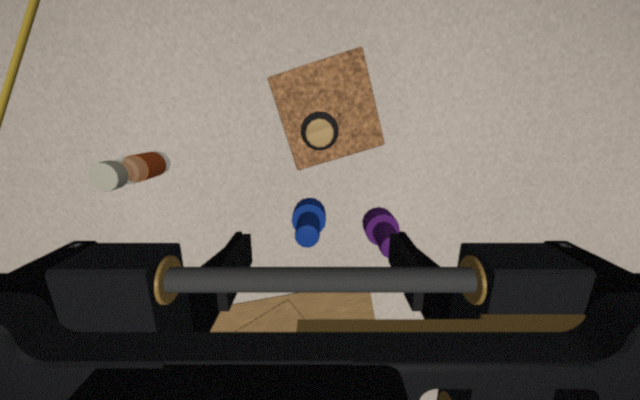

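The presser's handle top is at (320,133). The mat corners are at (268,78), (362,47), (384,144) and (298,170), with blue (308,225) and purple (383,230) out of the way in y.

```bash
python3 - <<'E'
from m import *
s=dict(tcp_pos=np.array([0.52381,0.33421,0.18787]),ee_rot=np.array([[-.0019,-1,.0003],[-.0019,.0003,1],[-1,.0019,-.0019]])); C=cam('wrist',s)
im=cv2.imread('pics/w7.png'); hsv=cv2.cvtColor(im,cv2.COLOR_BGR2HSV).astype(int); print(hsv[133,320],hsv[100,340],hsv[147,320],hsv[115,320])
g=hsv[...,2]; sub=(g<55); sub[:100]=0; sub[165:]=0; sub[:,:290]=0;sub[:,350:]=0
c=max(cv2.findContours(sub.astype(np.uint8),0,1)[0],key=cv2.contourArea); e=cv2.fitEllipse(cv2.convexHull(c)); print('foot',e,ray(C,*e[0],.036))
k=np.zeros(g.shape,np.uint8); cv2.drawContours(k,[c],-1,1,-1)
t=((k>0)&(g>110)).astype(np.uint8); print(t.sum())
c=max(cv2.findContours(t,0,1)[0],key=cv2.contourArea); e=cv2.fitEllipse(c); print('top',e,ray(C,*e[0],.084))
q=[ray(C,*p,.004)[:2].round(4) for p in [(268,78),(362,47),(384,144),(298,170)]]; print(q,np.mean(q,0))
E
```

```text
[ 19  98 175] [ 14 115 135] [ 15 100  87] [15 12 42]
foot ((319.26898193359375, 130.4978790283203), (35.89448547363281, 36.9975471496582), 174.8047637939453) [0.52412228 0.26980851 0.036     ]
617
top ((319.2917175292969, 132.48922729492188), (26.81253433227539, 27.49971580505371), 178.55508422851562) [0.52411721 0.26985202 0.084     ]
[array([0.5812, 0.2143]), array([0.4778, 0.1832]), array([0.4473, 0.2865]), array([0.55  , 0.3176])] [0.514075 0.2504  ]
```

Request:
move_arm(
  increments=[0, 0, 0, 0.005, 0, -0.02, 0.08, 0, 0, 0, 0.01, 0, -0.05, 0.07, 0, 0, 0, 0.03, 0, -0.064, 0.07, 0, 0, 0, 0.06, 0, -0.065, 0.07, 0, 0, 0, 0.085, 0, -0.065, 0.07, 0, 0, 0, 0.105, 0, -0.065, 0.07, 0, 0, 0, 0.12, 0, -0.065, 0.07, 0, 0, 0, 0.13, 0, -0.065, 0.07, 0, 0, 0, 0.135, 0, -0.065, 0.07, 0, 0, 0, 0.135, 0, -0.065, 0.07, 0, 0, 0, 0.135, 0, -0.065, 0.07],
)

```text
time_s: 7.77
tcp_pos: [0.5245, 0.2698, 0.0548]
ee_rot: [[0.001, -1.0, 0.0], [0.0, 0.0, 1.0], [-1.0, -0.001, 0.0]]
wrist_force: [0.2, 1.1, -0.0]
gripper_width: 0.806
```

```bash
python3 - <<'E'
from m import *
s=r.sense(); print(s['tcp_pos'],s['ee_rot'].round(4).tolist(),s['wrist_force'],s['gripper_width']); im=cap('wrist','w8.png'); a=cap('side','s8.png'); C=cam('wrist',s)
print(proj(C,[.524,.270,.084]))
cv2.imwrite('pics/s8z.png',cv2.cvtColor(cv2.resize(a[190:300,250:370],(600,550),interpolation=2),cv2.COLOR_RGB2BGR))
E
```

```text
[0.52450674 0.26983775 0.05477208] [[0.001, -1.0, 0.0003], [0.0005, 0.0003, 1.0], [-1.0, -0.001, 0.0005]] [ 0.2307033   1.05551896 -0.00593727] 0.8057439802366373
[320.88997678 275.52266383]
```

View pics/w8.png

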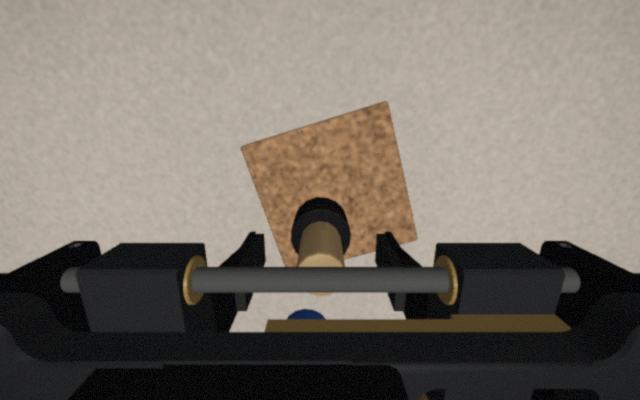

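View pics/s8z.png

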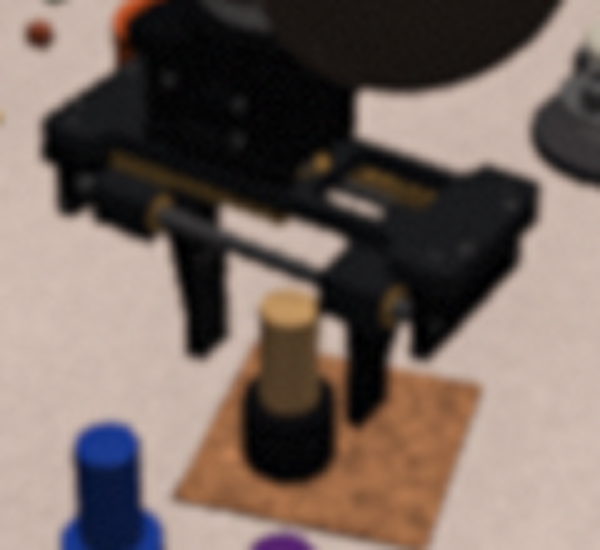

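The handle is centred between the fingers at (321,265). I'll descend 9.5 mm, so the tips stop about 1 mm above the shoulder, and close.

Request:
move_arm(
  increments=[0, 0, 0, 0.005, 0, 0, 0.06, 0, 0, 0, 0.0095, 0, 0, 0.05, 0, 0, 0, 0.0095, 0, 0, 0.04, 0, 0, 0, 0.0095, 0, 0, 0.03, 0, 0, 0, 0.0095, 0, 0, 0.025, 0, 0, 0, 0.0095, 0, 0, 0.02, 0, 0, 0, 0.0095, 0, 0, 0.02, 0, 0, 0, 0.0095, 0, 0, 0.02, 0, 0, 0, 0.0095, 0, 0, 0.02, 0, 0, 0, 0.0095, 0, 0, 0.02, 0, 0, 0, 0.0095, 0, 0, 0.02],
)

```text
time_s: 8.78
tcp_pos: [0.5241, 0.2701, 0.0446]
ee_rot: [[0.0, -1.0, -0.0], [0.0, -0.0, 1.0], [-1.0, -0.0, 0.0]]
wrist_force: [-0.2, 0.6, -0.1]
gripper_width: 0.296
```

```bash
python3 - <<'E'
from m import *
s=r.sense(); print(s['tcp_pos'],s['ee_rot'].round(4).tolist(),s['wrist_force'],s['moment'],s['gripper_width']); im=cap('wrist','w9.png')
E
```

```text
[0.5241124  0.27009959 0.04462318] [[0.0003, -1.0, -0.0], [0.0002, -0.0, 1.0], [-1.0, -0.0003, 0.0002]] [-0.24902163  0.59362964 -0.14786435] [ 0.00887622 -0.04101857 -0.00337901] 0.2961294415756654
```

View pics/w9.png

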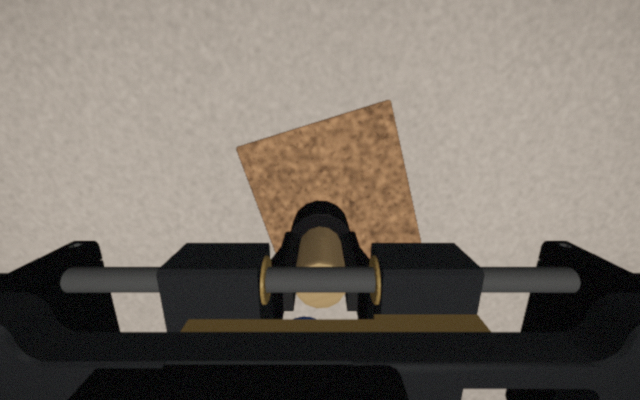

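Handle gripped at 25.7 mm and centred, tips about 0.6 mm above the shoulder. I lift and carry it towards the holder.

Request:
move_arm(
  increments=[0, 0, 0, -0.008, 0, 0, 0.02, 0, 0, 0, -0.03, 0, 0, 0.02, 0, 0, 0, -0.06, 0, 0, 0.02, 0, 0, 0, -0.09, 0, -0.01, 0.02, 0, 0, 0, -0.115, 0.001, -0.03, 0.02, 0, 0, 0, -0.125, 0.002, -0.06, 0.02, 0, 0, 0, -0.125, 0.004, -0.095, 0.02, 0, 0, 0, -0.125, 0.005, -0.13, 0.02, 0, 0, 0, -0.125, 0.007, -0.165, 0.02, 0, 0, 0, -0.125, 0.0083, -0.2, 0.02, 0, 0, 0, -0.125, 0.0083, -0.23, 0.02, 0, 0, 0, -0.125, 0.0083, -0.25, 0.02],
)

```text
time_s: 9.83
tcp_pos: [0.5142, 0.0174, 0.1696]
ee_rot: [[-0.002, -1.0, 0.002], [-0.0, 0.002, 1.0], [-1.0, 0.002, -0.0]]
wrist_force: [-0.1, 0.5, -2.0]
gripper_width: 0.293
```

```bash
python3 - <<'E'
from m import *
s=r.sense(); print(s['tcp_pos'],s['ee_rot'].round(4).tolist(),s['wrist_force'],s['gripper_width'])
r.capture('side')
s=r.sense(); print(s['tcp_pos'],s['ee_rot'].round(4).tolist(),s['wrist_force']); im=cap('wrist','w10.png');C=cam('wrist',s)
g=cv2.cvtColor(im,cv2.COLOR_RGB2GRAY)
m=((g<115)).astype(np.uint8)*255; m[190:]=0
c=max(cv2.findContours(m,0,1)[0],key=cv2.contourArea); e=cv2.fitEllipse(cv2.convexHull(c)); print('foot',e,ray(C,*e[0],.004))
k=np.zeros_like(m);cv2.ellipse(k,(tuple(e[0]),tuple(np.array(e[1])-4),e[2]),255,-1); m3=((g>115)*255).astype(np.uint8)&k
c=max(cv2.findContours(m3,0,1)[0],key=cv2.contourArea); e=cv2.fitEllipse(cv2.convexHull(c)); print('disc',e,ray(C,*e[0],.065))
k[:]=0;cv2.ellipse(k,(tuple(e[0]),tuple(np.array(e[1])-8),e[2]),255,-1)
print([ (b,ray(C,*b[1],.083)) for b in blobs((g<95)&(k>0),30)])
t=s['tcp_pos']
print('presser underside pred',[proj(C,[t[0]+a,t[1]+b,t[2]-.0406]) for a,b in((0,0),(.0205,0),(-.0205,0),(0,-.0205))])
E
```

```text
[0.51422849 0.01741149 0.16962711] [[-0.0017, -1.0, 0.0019], [-0.0002, 0.0019, 1.0], [-1.0, 0.0017, -0.0002]] [-0.07332081  0.49110165 -1.97027198] 0.2934333352383454
[0.51392384 0.01552714 0.16956932] [[-0.0027, -1.0, 0.0039], [-0.0012, 0.0039, 1.0], [-1.0, 0.0026, -0.0012]] [ 0.40547899 -1.0574594  -2.0789355 ]
foot ((316.7527770996094, 134.11013793945312), (90.43599700927734, 92.5941162109375), 176.161376953125) [ 0.51668355 -0.04439413  0.004     ]
disc ((317.47357177734375, 138.0204315185547), (58.545257568359375, 59.955101013183594), 179.1499481201172) [ 0.51557569 -0.04388269  0.065     ]
[(([310, 133, 15, 16, 194], [317.0, 140.4]), array([ 0.51588796, -0.04302892,  0.083     ]))]
presser underside pred [array([319.71498423, 225.19253252]), array([292.14403978, 225.3094373 ]), array([347.27413694, 225.07567775]), array([319.61658898, 198.65092699])]
```

View pics/w10.png

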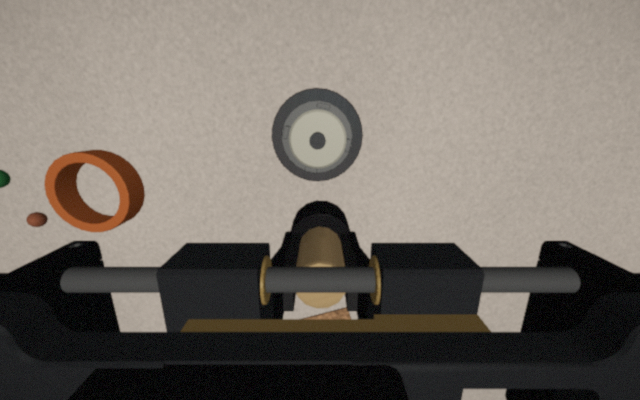

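Everything is still in place: boss at (317,140), that is (0.5158,-0.043). I go over it now, underside about 12 mm above the boss.

Request:
move_arm(
  increments=[0, 0, 0, 0.005, 0, -0.02, 0.02, 0, 0, 0, 0.01, 0, -0.045, 0.02, 0, 0, 0, 0.02, 0, -0.06, 0.02, 0, 0, 0, 0.03, 0, -0.064, 0.02, 0, 0, 0, 0.034, 0, -0.064, 0.02, 0, 0, 0, 0.034, 0, -0.064, 0.02, 0, 0, 0, 0.034, 0, -0.064, 0.02, 0, 0, 0, 0.034, 0, -0.064, 0.02],
)

```text
time_s: 10.6
tcp_pos: [0.5162, -0.043, 0.136]
ee_rot: [[0.001, -1.0, -0.001], [0.0, -0.001, 1.0], [-1.0, -0.001, 0.0]]
wrist_force: [-0.6, 1.2, -2.6]
gripper_width: 0.295
```

```bash
python3 - <<'E'
from m import *
s=r.sense(); print(s['tcp_pos'],s['ee_rot'].round(4).tolist(),s['wrist_force'],s['gripper_width'])
a=cap('side','s11.png'); b=cap('scene','c11.png'); w=cap('wrist','w11.png')
x=np.hstack([cv2.resize(a[150:250,325:425],(390,390),interpolation=2),cv2.resize(b[140:240,230:330],(390,390),interpolation=2)])
cv2.imwrite('pics/p11.png',cv2.cvtColor(x,cv2.COLOR_RGB2BGR))
cv2.imwrite('pics/w11z.png',cv2.cvtColor(cv2.resize(w[150:310,230:410],None,fx=4,fy=3.7,interpolation=2),cv2.COLOR_RGB2BGR))
t=s['tcp_pos'];C=cam('side');D=cam('wrist',s)
print('presser axis low/top',proj(C,[t[0],t[1],t[2]-.0406]),proj(C,[t[0],t[1],t[2]+.039]),'boss top',proj(C,[.5158,-.043,.083]))
print('wrist: under',[proj(D,[t[0]+a,t[1]+b,t[2]-.0406]) for a,b in((0,0),(.0205,0),(-.0205,0),(0,-.0205))],'top',proj(D,[t[0],t[1],t[2]+.039]),'disc far',proj(D,[.5158,-.043-.026,.066]))
E
```

```text
[ 0.51621541 -0.0430269   0.13602379] [[0.001, -1.0, -0.0015], [0.0001, -0.0015, 1.0], [-1.0, -0.001, 0.0001]] [-0.6071781   1.23388387 -2.57017072] 0.2945237959796564
presser axis low/top [376.23388448 187.78785344] [379.0060596  159.77949119] boss top [375.95981937 192.00813302]
wrist: under [array([319.9295009 , 225.12752092]), array([292.36157053, 225.06991602]), array([347.49621407, 225.18512328]), array([319.98943023, 198.59163753])] top [319.88115315 286.27525893] disc far [320.51467869 182.39687815]
```

View pics/p11.png

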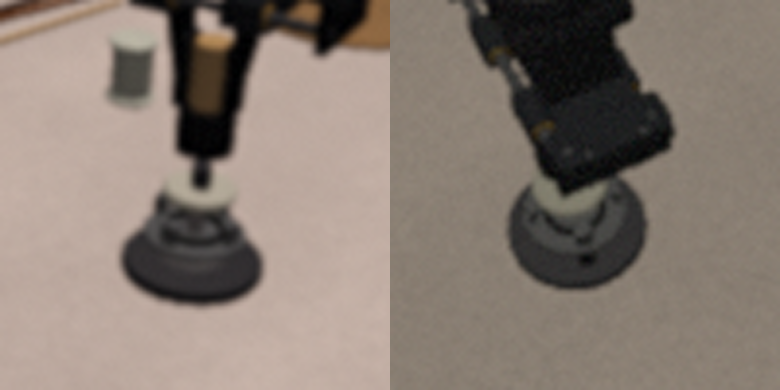

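View pics/w11z.png

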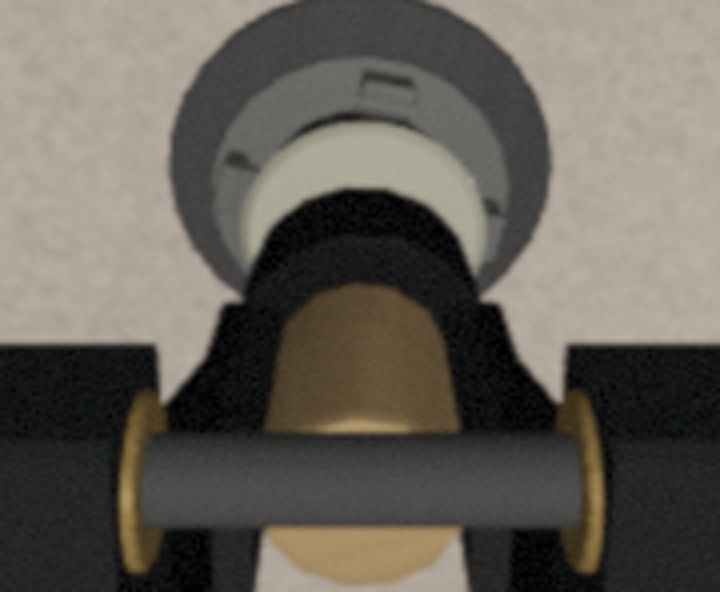

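The presser is aligned to within about 1–2 mm: side view has presser x≈206 against boss x≈201 (crop), and the wrist view has its far edge 2–3 px low. The bore play is ±3.5 mm. I nudge 1 mm in -y and lower it over the boss.

Request:
move_arm(
  increments=[0, 0, 0, 0, 0, -0.001, 0.02, 0, 0, 0, 0.005, 0, -0.001, 0.02, 0, 0, 0, 0.01, 0, -0.001, 0.02, 0, 0, 0, 0.015, 0, -0.001, 0.02, 0, 0, 0, 0.02, 0, -0.001, 0.02, 0, 0, 0, 0.024, 0, -0.001, 0.02, 0, 0, 0, 0.024, 0, -0.001, 0.02, 0, 0, 0, 0.024, 0, -0.001, 0.02],
)

```text
time_s: 11.42
tcp_pos: [0.5155, -0.0451, 0.1111]
ee_rot: [[-0.001, -1.0, 0.0], [-0.0, 0.0, 1.0], [-1.0, 0.001, -0.0]]
wrist_force: [-0.4, 0.8, -2.9]
gripper_width: 0.29
```

```bash
python3 - <<'E'
from m import *
s=r.sense(); print(s['tcp_pos'],s['ee_rot'].round(4).tolist(),s['wrist_force'],s['moment'],s['gripper_width'])
a=cap('side','s12.png')
cv2.imwrite('pics/s12z.png',cv2.cvtColor(cv2.resize(a[150:250,325:425],(500,500),interpolation=2),cv2.COLOR_RGB2BGR))
E
```

```text
[ 0.51553162 -0.04507864  0.11113072] [[-0.0009, -1.0, 0.0], [-0.0003, 0.0, 1.0], [-1.0, 0.0009, -0.0003]] [-0.39654639  0.80409626 -2.88471932] [-0.00720899  0.01198705  0.01505366] 0.2899031603841247
```

View pics/s12z.png

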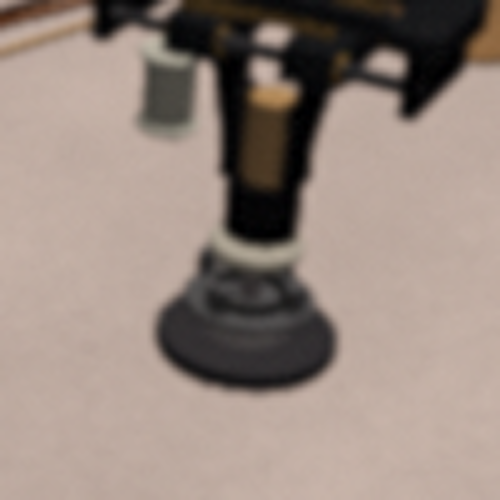

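The presser stands over the boss with no contact force (fz -2.9, just its weight). I lower in small steps, reading the force each time.

Request:
move_arm(
  increments=[0, 0, 0, 0.001, 0, 0, 0.02, 0, 0, 0, 0.002, 0, 0, 0.02, 0, 0, 0, 0.003, 0, 0, 0.02, 0, 0, 0, 0.004, 0, 0, 0.02, 0, 0, 0, 0.004, 0, 0, 0.02],
)

```text
time_s: 11.88
tcp_pos: [0.5156, -0.045, 0.1074]
ee_rot: [[-0.0, -1.0, 0.0], [0.0, 0.0, 1.0], [-1.0, 0.0, 0.0]]
wrist_force: [-0.5, -0.5, -2.2]
gripper_width: 0.293
```

Request:
move_arm(
  increments=[0, 0, 0, 0.0005, 0, 0, 0.02, 0, 0, 0, 0.001, 0, 0, 0.02, 0, 0, 0, 0.001, 0, 0, 0.02],
)

```text
time_s: 12.13
tcp_pos: [0.5157, -0.045, 0.1065]
ee_rot: [[0.0, -1.0, -0.0], [-0.0, -0.0, 1.0], [-1.0, -0.0, -0.0]]
wrist_force: [0.2, 0.5, -2.0]
gripper_width: 0.291
```

Request:
move_arm(
  increments=[0, 0, 0, 0.0005, 0, 0, 0.02, 0, 0, 0, 0.001, 0, 0, 0.02, 0, 0, 0, 0.001, 0, 0, 0.02],
)

```text
time_s: 12.38
tcp_pos: [0.5157, -0.045, 0.1055]
ee_rot: [[0.0, -1.0, -0.0], [-0.0, -0.0, 1.0], [-1.0, -0.0, -0.0]]
wrist_force: [-0.2, 0.3, -2.1]
gripper_width: 0.291
```

Request:
move_arm(
  increments=[0, 0, 0, 0.0005, 0, 0, 0.02, 0, 0, 0, 0.001, 0, 0, 0.02, 0, 0, 0, 0.001, 0, 0, 0.02],
)

```text
time_s: 12.63
tcp_pos: [0.5157, -0.045, 0.1045]
ee_rot: [[0.0, -1.0, -0.0], [-0.0, -0.0, 1.0], [-1.0, -0.0, -0.0]]
wrist_force: [0.6, -0.3, -1.8]
gripper_width: 0.295
```

Request:
move_arm(
  increments=[0, 0, 0, 0.0005, 0, 0, 0.02, 0, 0, 0, 0.001, 0, 0, 0.02, 0, 0, 0, 0.001, 0, 0, 0.02],
)

```text
time_s: 12.88
tcp_pos: [0.5157, -0.045, 0.1035]
ee_rot: [[-0.0, -1.0, 0.0], [0.0, 0.0, 1.0], [-1.0, 0.0, 0.0]]
wrist_force: [-0.2, -0.1, -2.4]
gripper_width: 0.291
```

```bash
python3 - <<'E'
from m import *
s=r.sense(); print(s['tcp_pos'],s['wrist_force'],s['moment'],s['gripper_width'])
a=cap('side','s13.png'); b=cap('scene','c13.png')
x=np.hstack([cv2.resize(a[150:250,325:425],(390,390),interpolation=2),cv2.resize(b[140:240,230:330],(390,390),interpolation=2)])
cv2.imwrite('pics/p13.png',cv2.cvtColor(x,cv2.COLOR_RGB2BGR))
E
```

```text
[ 0.51569361 -0.04497771  0.10345714] [-0.21125585 -0.14815861 -2.42469336] [-0.01979238  0.02715764  0.01492047] 0.2909849170071097
```

View pics/p13.png

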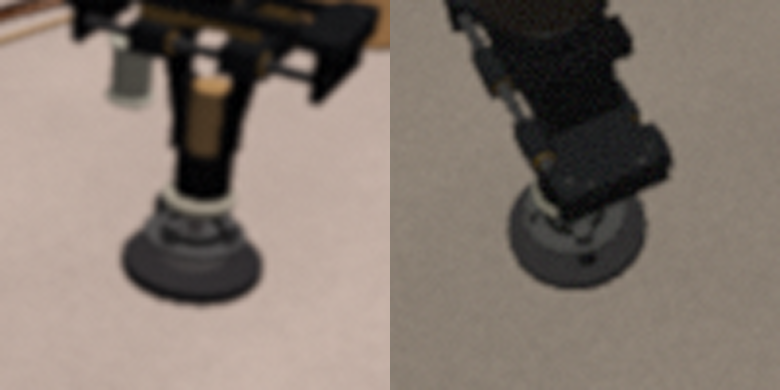

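The presser bears on the disc and the plate is sinking with it; its foot is at x≈204 and the disc at x≈199 in the side crop. I keep going in 1 mm steps.

Request:
move_arm(
  increments=[0, 0, 0, 0.0005, 0, 0, 0.02, 0, 0, 0, 0.001, 0, 0, 0.02, 0, 0, 0, 0.001, 0, 0, 0.02],
)

```text
time_s: 13.23
tcp_pos: [0.5157, -0.045, 0.1025]
ee_rot: [[0.0, -1.0, 0.0], [0.0, 0.0, 1.0], [-1.0, -0.0, 0.0]]
wrist_force: [0.2, 0.1, -1.2]
gripper_width: 0.295
```

Request:
move_arm(
  increments=[0, 0, 0, 0.0005, 0, 0, 0.02, 0, 0, 0, 0.001, 0, 0, 0.02, 0, 0, 0, 0.001, 0, 0, 0.02],
)

```text
time_s: 13.48
tcp_pos: [0.5157, -0.045, 0.1015]
ee_rot: [[-0.0, -1.0, -0.0], [-0.0, -0.0, 1.0], [-1.0, 0.0, -0.0]]
wrist_force: [0.2, -0.2, -1.6]
gripper_width: 0.292
```

Request:
move_arm(
  increments=[0, 0, 0, 0.0005, 0, 0, 0.02, 0, 0, 0, 0.001, 0, 0, 0.02, 0, 0, 0, 0.001, 0, 0, 0.02],
)

```text
time_s: 13.73
tcp_pos: [0.5157, -0.045, 0.1005]
ee_rot: [[0.0, -1.0, -0.0], [0.0, -0.0, 1.0], [-1.0, -0.0, 0.0]]
wrist_force: [0.6, -0.3, -2.4]
gripper_width: 0.291
```

Request:
move_arm(
  increments=[0, 0, 0, 0.0005, 0, 0, 0.02, 0, 0, 0, 0.001, 0, 0, 0.02, 0, 0, 0, 0.001, 0, 0, 0.02],
)

```text
time_s: 13.98
tcp_pos: [0.5157, -0.045, 0.0995]
ee_rot: [[-0.0, -1.0, -0.0], [0.0, -0.0, 1.0], [-1.0, 0.0, 0.0]]
wrist_force: [-0.0, 0.5, -2.0]
gripper_width: 0.289
```

Request:
move_arm(
  increments=[0, 0, 0, 0.0005, 0, 0, 0.02, 0, 0, 0, 0.001, 0, 0, 0.02, 0, 0, 0, 0.001, 0, 0, 0.02],
)

```text
time_s: 14.23
tcp_pos: [0.5157, -0.045, 0.0985]
ee_rot: [[-0.0, -1.0, -0.0], [-0.0, -0.0, 1.0], [-1.0, 0.0, -0.0]]
wrist_force: [0.4, 0.9, -1.5]
gripper_width: 0.291
```

Request:
move_arm(
  increments=[0, 0, 0, 0.0005, 0, 0, 0.02, 0, 0, 0, 0.001, 0, 0, 0.02, 0, 0, 0, 0.001, 0, 0, 0.02],
)

```text
time_s: 14.48
tcp_pos: [0.5157, -0.045, 0.0975]
ee_rot: [[-0.0, -1.0, -0.0], [-0.0, -0.0, 1.0], [-1.0, 0.0, -0.0]]
wrist_force: [-0.5, 0.4, -3.0]
gripper_width: 0.289
```

Request:
move_arm(
  increments=[0, 0, 0, 0.0005, 0, 0, 0.02, 0, 0, 0, 0.001, 0, 0, 0.02, 0, 0, 0, 0.001, 0, 0, 0.02],
)

```text
time_s: 14.73
tcp_pos: [0.5157, -0.045, 0.0965]
ee_rot: [[-0.0, -1.0, -0.0], [-0.0, -0.0, 1.0], [-1.0, 0.0, -0.0]]
wrist_force: [0.1, -0.3, -1.7]
gripper_width: 0.29
```

```bash
python3 - <<'E'
from m import *
s=r.sense(); print(s['tcp_pos'],s['wrist_force'],s['moment'],s['gripper_width'])
a=cap('side','s14.png'); b=cap('scene','c14.png')
x=np.hstack([cv2.resize(a[150:250,325:425],(390,390),interpolation=2),cv2.resize(b[140:240,230:330],(390,390),interpolation=2)])
cv2.imwrite('pics/p14.png',cv2.cvtColor(x,cv2.COLOR_RGB2BGR))
E
```

```text
[ 0.5156788  -0.044985    0.09647861] [ 0.08131678 -0.27860111 -1.66952791] [ 0.04133875 -0.00626013 -0.00490022] 0.29038525637857077
```

View pics/p14.png

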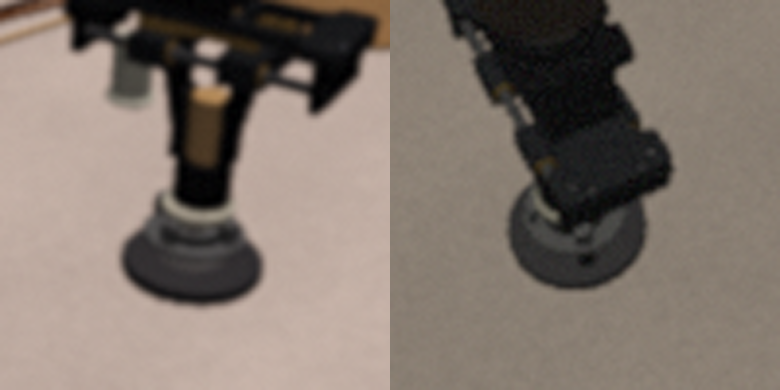

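The disc is sinking evenly between the catches and still hasn't met the noses. I continue.

Request:
move_arm(
  increments=[0, 0, 0, 0.0005, 0, 0, 0.02, 0, 0, 0, 0.001, 0, 0, 0.02, 0, 0, 0, 0.001, 0, 0, 0.02],
)

```text
time_s: 15.08
tcp_pos: [0.5158, -0.045, 0.0956]
ee_rot: [[0.0, -1.0, -0.0], [-0.0, -0.0, 1.0], [-1.0, -0.0, -0.0]]
wrist_force: [-0.6, 0.1, -0.8]
gripper_width: 0.29
```

Request:
move_arm(
  increments=[0, 0, 0, 0.0005, 0, 0, 0.02, 0, 0, 0, 0.001, 0, 0, 0.02, 0, 0, 0, 0.001, 0, 0, 0.02],
)

```text
time_s: 15.33
tcp_pos: [0.5162, -0.0448, 0.0948]
ee_rot: [[0.001, -1.0, -0.0], [0.0, -0.0, 1.0], [-1.0, -0.001, 0.0]]
wrist_force: [1.4, 0.2, -0.6]
gripper_width: 0.293
```

It's meeting the noses now: force is rising and x is shifting slightly. I switch to 0.5 mm steps.

Request:
move_arm(
  increments=[0, 0, 0, 0.0005, 0, 0, 0.02, 0, 0, 0, 0.0005, 0, 0, 0.02],
)

```text
time_s: 15.5
tcp_pos: [0.5163, -0.0448, 0.0945]
ee_rot: [[0.002, -1.0, -0.0], [0.0, -0.0, 1.0], [-1.0, -0.002, 0.0]]
wrist_force: [0.1, 0.4, 1.5]
gripper_width: 0.298
```

Request:
move_arm(
  increments=[0, 0, 0, 0.0005, 0, 0, 0.02, 0, 0, 0, 0.0005, 0, 0, 0.02],
)

```text
time_s: 15.67
tcp_pos: [0.5164, -0.0448, 0.0942]
ee_rot: [[0.002, -1.0, -0.0], [0.0, -0.0, 1.0], [-1.0, -0.002, 0.0]]
wrist_force: [1.3, 2.3, 3.6]
gripper_width: 0.289
```

Request:
move_arm(
  increments=[0, 0, 0, 0.0005, 0, 0, 0.02, 0, 0, 0, 0.0005, 0, 0, 0.02],
)

```text
time_s: 15.83
tcp_pos: [0.5165, -0.0448, 0.0939]
ee_rot: [[0.002, -1.0, -0.001], [0.0, -0.001, 1.0], [-1.0, -0.002, 0.0]]
wrist_force: [0.7, 2.1, 6.3]
gripper_width: 0.294
```

Request:
move_arm(
  increments=[0, 0, 0, 0.0005, 0, 0, 0.02, 0, 0, 0, 0.0005, 0, 0, 0.02],
)

```text
time_s: 16.0
tcp_pos: [0.5165, -0.0449, 0.0937]
ee_rot: [[0.002, -1.0, -0.001], [-0.0, -0.001, 1.0], [-1.0, -0.002, -0.0]]
wrist_force: [-0.4, 2.1, 6.8]
gripper_width: 0.288
```

```bash
python3 - <<'E'
from m import *
s=r.sense(); print(s['tcp_pos'],s['ee_rot'].round(4).tolist(),s['wrist_force'],s['moment'],s['gripper_width'])
E
```

```text
[ 0.51653142 -0.04485478  0.09366025] [[0.0021, -1.0, -0.0007], [-0.0001, -0.0007, 1.0], [-1.0, -0.0021, -0.0001]] [-0.3808598   2.13507801  6.82532362] [0.48629754 0.17690828 0.00298601] 0.28750606739504275
```

Request:
move_arm(
  increments=[0, 0, 0, 0.0005, 0, 0.0005, 0.02, 0, 0, 0, 0.0005, 0, 0.0005, 0.02],
)

```text
time_s: 16.17
tcp_pos: [0.5166, -0.0447, 0.0934]
ee_rot: [[0.002, -1.0, -0.001], [-0.001, -0.001, 1.0], [-1.0, -0.002, -0.001]]
wrist_force: [-1.6, -0.8, 7.9]
gripper_width: 0.285
```

Request:
move_arm(
  increments=[0, 0, 0, 0.0005, 0, 0, 0.02, 0, 0, 0, 0.0005, 0, 0, 0.02],
)

```text
time_s: 16.33
tcp_pos: [0.5166, -0.0447, 0.0931]
ee_rot: [[0.002, -1.0, -0.001], [-0.001, -0.001, 1.0], [-1.0, -0.002, -0.001]]
wrist_force: [-1.4, 0.6, 9.1]
gripper_width: 0.29
```

Request:
move_arm(
  increments=[0, 0, 0, 0.0005, 0, 0, 0.02, 0, 0, 0, 0.0005, 0, 0, 0.02],
)

```text
time_s: 16.5
tcp_pos: [0.5167, -0.0447, 0.0927]
ee_rot: [[0.002, -1.0, -0.001], [-0.001, -0.001, 1.0], [-1.0, -0.002, -0.001]]
wrist_force: [-1.2, 0.9, 10.1]
gripper_width: 0.291
```

Request:
move_arm(
  increments=[0, 0, 0, 0.0004, 0, 0, 0.02, 0, 0, 0, 0.0004, 0, 0, 0.02],
)

```text
time_s: 16.67
tcp_pos: [0.5167, -0.0447, 0.0924]
ee_rot: [[0.003, -1.0, -0.001], [-0.001, -0.001, 1.0], [-1.0, -0.003, -0.001]]
wrist_force: [-2.6, 0.1, 11.3]
gripper_width: 0.294
```

Request:
move_arm(
  increments=[0, 0, 0, 0.0004, 0, 0, 0.02, 0, 0, 0, 0.0004, 0, 0, 0.02],
)

```text
time_s: 16.83
tcp_pos: [0.5168, -0.0447, 0.0921]
ee_rot: [[0.003, -1.0, -0.001], [-0.001, -0.001, 1.0], [-1.0, -0.003, -0.001]]
wrist_force: [-1.5, 0.8, 10.6]
gripper_width: 0.295
```

Request:
move_arm(
  increments=[0, 0, 0, 0.0004, 0, 0, 0.02, 0, 0, 0, 0.0004, 0, 0, 0.02],
)

```text
time_s: 17.0
tcp_pos: [0.5167, -0.0447, 0.0914]
ee_rot: [[0.003, -1.0, -0.001], [-0.001, -0.001, 1.0], [-1.0, -0.003, -0.001]]
wrist_force: [-1.3, 0.1, 7.2]
gripper_width: 0.292
```

The force peaked around 13.5 N net and is dropping, so the snap has begun. I continue gently towards the seat.

Request:
move_arm(
  increments=[0, 0, 0, 0.0003, 0, 0, 0.02, 0, 0, 0, 0.0005, 0, 0, 0.02, 0, 0, 0, 0.0005, 0, 0, 0.02],
)

```text
time_s: 17.25
tcp_pos: [0.5164, -0.0446, 0.0898]
ee_rot: [[0.002, -1.0, -0.0], [-0.0, -0.0, 1.0], [-1.0, -0.002, -0.0]]
wrist_force: [1.1, -0.2, 0.8]
gripper_width: 0.292
```

```bash
python3 - <<'E'
from m import *
s=r.sense(); print(s['tcp_pos'],s['ee_rot'].round(4).tolist(),s['wrist_force'],s['moment'],s['gripper_width'])
E
```

```text
[ 0.51641143 -0.04461139  0.08982179] [[0.0019, -1.0, -0.0003], [-0.0001, -0.0003, 1.0], [-1.0, -0.0019, -0.0001]] [ 1.14171738 -0.19105957  0.7799264 ] [-0.12680999 -0.55412251  0.01781431] 0.2916598831392949
```

Request:
move_arm(
  increments=[0, 0, 0, 0.0005, 0, 0, 0.02, 0, 0, 0, 0.0005, 0, 0, 0.02],
)

```text
time_s: 17.42
tcp_pos: [0.5141, -0.0447, 0.0876]
ee_rot: [[-0.004, -1.0, 0.001], [-0.0, 0.001, 1.0], [-1.0, 0.004, -0.0]]
wrist_force: [0.6, -0.4, -2.9]
gripper_width: 0.294
```

Request:
move_arm(
  increments=[0, 0, 0, 0.0005, 0, 0, 0.02, 0, 0, 0, 0.0005, 0, 0, 0.02],
)

```text
time_s: 17.58
tcp_pos: [0.5144, -0.0447, 0.0872]
ee_rot: [[-0.003, -1.0, 0.001], [-0.0, 0.001, 1.0], [-1.0, 0.003, -0.0]]
wrist_force: [0.2, 0.2, -2.4]
gripper_width: 0.287
```

Request:
move_arm(
  increments=[0, 0, 0, 0.0005, 0, 0, 0.02, 0, 0, 0, 0.0005, 0, 0, 0.02],
)

```text
time_s: 17.75
tcp_pos: [0.5152, -0.0445, 0.0873]
ee_rot: [[-0.001, -1.0, 0.0], [-0.0, 0.0, 1.0], [-1.0, 0.001, -0.0]]
wrist_force: [0.2, 0.7, -3.3]
gripper_width: 0.293
```

It snapped and the force is back to just the presser's weight. I continue in 0.5 mm steps until the seat is felt.

Request:
move_arm(
  increments=[0, 0, 0, 0.0005, 0, 0, 0.02, 0, 0, 0, 0.0005, 0, 0, 0.02, 0, 0, 0, 0.0005, 0, 0, 0.02],
)

```text
time_s: 18.0
tcp_pos: [0.5156, -0.0445, 0.0873]
ee_rot: [[-0.0, -1.0, -0.0], [-0.0, -0.0, 1.0], [-1.0, 0.0, -0.0]]
wrist_force: [-0.0, 0.2, -2.6]
gripper_width: 0.293
```

Request:
move_arm(
  increments=[0, 0, 0, 0.0005, 0, 0, 0.02, 0, 0, 0, 0.0005, 0, 0, 0.02, 0, 0, 0, 0.0005, 0, 0, 0.02],
)

```text
time_s: 18.25
tcp_pos: [0.5156, -0.0445, 0.0868]
ee_rot: [[-0.0, -1.0, 0.0], [0.0, 0.0, 1.0], [-1.0, 0.0, 0.0]]
wrist_force: [0.2, 0.2, -2.5]
gripper_width: 0.292
```

```bash
python3 - <<'E'
from m import *
s=r.sense(); print(s['tcp_pos'],s['ee_rot'].round(4).tolist(),s['wrist_force'],s['moment'],s['gripper_width'])
a=cap('side','s15.png'); b=cap('scene','c15.png')
x=np.hstack([cv2.resize(a[150:250,325:425],(390,390),interpolation=2),cv2.resize(b[140:240,230:330],(390,390),interpolation=2)])
cv2.imwrite('pics/p15.png',cv2.cvtColor(x,cv2.COLOR_RGB2BGR))
E
```

```text
[ 0.51563846 -0.04448512  0.08683646] [[-0.0001, -1.0, 0.0], [0.0, 0.0, 1.0], [-1.0, 0.0001, 0.0]] [ 0.19700881  0.15416125 -2.45867977] [-0.00887817  0.03090658 -0.00729564] 0.29236725338040964
```

View pics/p15.png

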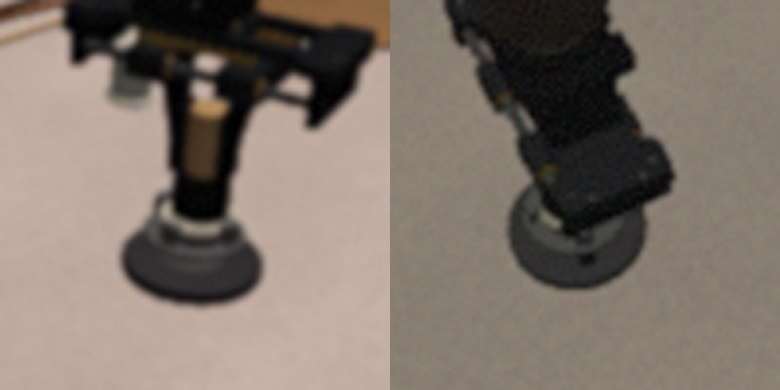

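Request:
move_arm(
  increments=[0, 0, 0, 0.0004, 0, 0, 0.02, 0, 0, 0, 0.0004, 0, 0, 0.02],
)

```text
time_s: 18.52
tcp_pos: [0.5158, -0.0445, 0.0866]
ee_rot: [[0.0, -1.0, -0.0], [-0.0, -0.0, 1.0], [-1.0, -0.0, -0.0]]
wrist_force: [1.4, 0.9, -1.7]
gripper_width: 0.291
```

Request:
move_arm(
  increments=[0, 0, 0, 0.0004, 0, 0, 0.02, 0, 0, 0, 0.0004, 0, 0, 0.02],
)

```text
time_s: 18.68
tcp_pos: [0.5158, -0.0445, 0.0864]
ee_rot: [[0.0, -1.0, -0.0], [-0.0, -0.0, 1.0], [-1.0, -0.0, -0.0]]
wrist_force: [-1.1, 0.2, -0.2]
gripper_width: 0.292
```

Request:
move_arm(
  increments=[0, 0, 0, 0.0004, 0, 0, 0.02, 0, 0, 0, 0.0004, 0, 0, 0.02],
)

```text
time_s: 18.85
tcp_pos: [0.5158, -0.0445, 0.0861]
ee_rot: [[0.0, -1.0, -0.0], [-0.0, -0.0, 1.0], [-1.0, -0.0, -0.0]]
wrist_force: [-2.0, 1.0, 3.0]
gripper_width: 0.291
```

The force is climbing steeply, so it's on the seat. One more small step to confirm.

Request:
move_arm(
  increments=[0, 0, 0, 0.0004, 0, 0, 0.02, 0, 0, 0, 0.0004, 0, 0, 0.02, 0, 0, 0, 0.0004, 0, 0, 0.02],
)

```text
time_s: 19.1
tcp_pos: [0.5158, -0.0445, 0.086]
ee_rot: [[0.0, -1.0, -0.0], [-0.0, -0.0, 1.0], [-1.0, -0.0, -0.0]]
wrist_force: [-2.8, 0.5, 6.0]
gripper_width: 0.291
```

It's firmly on the seat at about 8.5 N net. I lift straight off and step aside to look.

Request:
move_arm(
  increments=[0, 0, 0, -0.004, 0, 0, 0.02, 0, 0, 0, -0.012, 0, 0, 0.02, 0, 0, 0, -0.022, 0, 0, 0.02, 0, 0, 0, -0.04, 0, 0, 0.02, 0, 0, 0, -0.065, 0, 0, 0.02, 0, 0, 0, -0.085, 0, 0.01, 0.02, 0, 0, 0, -0.087, 0, 0.035, 0.02, 0, 0, 0, -0.087, 0, 0.055, 0.02, 0, 0, 0, -0.087, 0, 0.065, 0.02, 0, 0, 0, -0.087, 0, 0.065, 0.02, 0, 0, 0, -0.087, 0, 0.065, 0.02],
)

```text
time_s: 20.02
tcp_pos: [0.5155, 0.0207, 0.1723]
ee_rot: [[-0.0, -1.0, -0.001], [-0.0, -0.001, 1.0], [-1.0, 0.0, -0.0]]
wrist_force: [-0.0, -0.3, -2.5]
gripper_width: 0.291
```

```bash
python3 - <<'E'
from m import *
s=r.sense(); print(s['tcp_pos'],s['ee_rot'].round(4).tolist(),s['wrist_force'],s['gripper_width'])
im=cap('wrist','w16.png'); a=cap('side','s16.png'); C=cam('wrist',s)
x=np.hstack([cv2.resize(im[70:200,250:380],(390,390),interpolation=2),cv2.resize(a[150:250,320:420],(390,390),interpolation=2)])
cv2.imwrite('pics/p16.png',cv2.cvtColor(x,cv2.COLOR_RGB2BGR))
g=cv2.cvtColor(im,cv2.COLOR_RGB2GRAY)
m=((g<115)).astype(np.uint8)*255; m[190:]=0
c=max(cv2.findContours(m,0,1)[0],key=cv2.contourArea); e=cv2.fitEllipse(cv2.convexHull(c)); print('foot',e)
k=np.zeros_like(m);cv2.ellipse(k,(tuple(e[0]),tuple(np.array(e[1])-4),e[2]),255,-1); m3=((g>130)*255).astype(np.uint8)&k
c=max(cv2.findContours(m3,0,1)[0],key=cv2.contourArea); e=cv2.fitEllipse(cv2.convexHull(c)); print('disc',e,ray(C,*e[0],.045))
E
```

```text
[0.51549372 0.02071161 0.1723349 ] [[-0.0003, -1.0, -0.0011], [-0.0002, -0.0011, 1.0], [-1.0, 0.0003, -0.0002]] [-0.02275495 -0.26943454 -2.48232713] 0.2914873224734091
foot ((318.80535888671875, 129.0030059814453), (90.05919647216797, 92.7768325805664), 0.3655961751937866)
disc ((319.0838317871094, 131.35926818847656), (52.050682067871094, 53.67491912841797), 178.80471801757812) [ 0.5162864  -0.04352185  0.045     ]
```

View pics/p16.png

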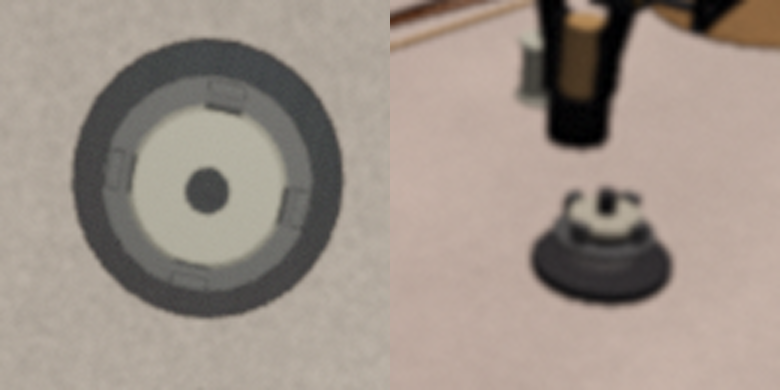

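View pics/w16.png

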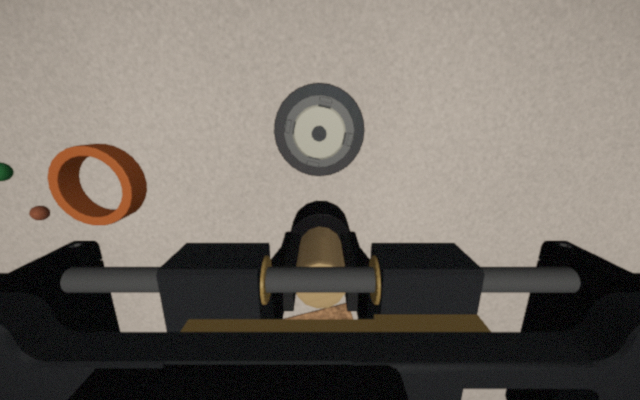

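The badge sits level and lower, held under all four catches (disc at (319,131), now 52 px instead of about 57). Next the presser goes back to the mat at about (0.518,0.262).

Request:
move_arm(
  increments=[0, 0, 0, 0, 0, 0.015, 0.02, 0, 0, 0, 0, 0, 0.045, 0.02, 0, 0, 0, 0, 0, 0.08, 0.02, 0, 0, 0, 0, -0.001, 0.115, 0.02, 0, 0, 0, 0, -0.0025, 0.15, 0.02, 0, 0, 0, 0, -0.0025, 0.185, 0.02, 0, 0, 0, 0.01, -0.0025, 0.215, 0.02, 0, 0, 0, 0.03, -0.0025, 0.235, 0.02, 0, 0, 0, 0.055, -0.0025, 0.241, 0.02, 0, 0, 0, 0.08, -0.0025, 0.241, 0.02, 0, 0, 0, 0.1, -0.0025, 0.241, 0.02, 0, 0, 0, 0.11, -0.0025, 0.241, 0.02],
)

```text
time_s: 21.12
tcp_pos: [0.5169, 0.2597, 0.059]
ee_rot: [[-0.005, -1.0, 0.001], [-0.004, 0.001, 1.0], [-1.0, 0.005, -0.004]]
wrist_force: [-0.4, -0.3, -2.4]
gripper_width: 0.292
```

Request:
move_arm(
  increments=[0, 0, 0, 0.003, 0, 0, 0.02, 0, 0, 0, 0.006, 0, 0, 0.02, 0, 0, 0, 0.009, 0, 0, 0.02, 0, 0, 0, 0.011, 0, 0, 0.02, 0, 0, 0, 0.011, 0, 0, 0.02, 0, 0, 0, 0.011, 0, 0, 0.02],
)

```text
time_s: 21.62
tcp_pos: [0.5186, 0.2617, 0.052]
ee_rot: [[0.001, -1.0, 0.0], [0.001, 0.0, 1.0], [-1.0, -0.001, 0.001]]
wrist_force: [0.3, -0.6, -2.1]
gripper_width: 0.291
```

```bash
python3 - <<'E'
from m import *
s=r.sense(); print(s['tcp_pos'],s['ee_rot'].round(4).tolist(),s['wrist_force'],s['gripper_width'])
a=cap('side','s17.png')
cv2.imwrite('pics/s17z.png',cv2.cvtColor(cv2.resize(a[190:300,250:370],(600,550),interpolation=2),cv2.COLOR_RGB2BGR))
E
```

```text
[0.51856529 0.26171787 0.05203974] [[0.0011, -1.0, 0.0], [0.0009, 0.0, 1.0], [-1.0, -0.0011, 0.0009]] [ 0.25177645 -0.57108115 -2.13823975] 0.29130107681010253
```

View pics/s17z.png

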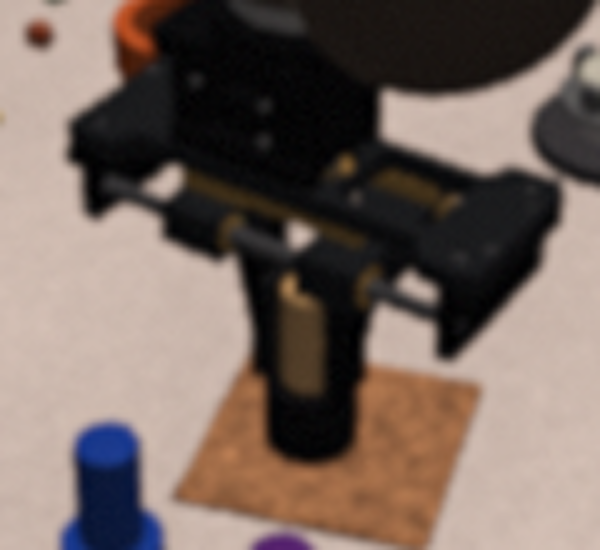

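The presser hangs close to upright over the mat, foot around (311,450) in the crop. I lower it to contact.

Request:
move_arm(
  increments=[0, 0, 0, 0.002, 0, 0, 0.02, 0, 0, 0, 0.004, 0, 0, 0.02, 0, 0, 0, 0.006, 0, 0, 0.02, 0, 0, 0, 0.006, 0, 0, 0.02],
)

```text
time_s: 22.0
tcp_pos: [0.5178, 0.2613, 0.0447]
ee_rot: [[-0.001, -1.0, 0.0], [-0.001, 0.0, 1.0], [-1.0, 0.001, -0.001]]
wrist_force: [0.1, 0.6, -2.2]
gripper_width: 0.292
```

Request:
move_arm(
  increments=[0, 0, 0, 0.0005, 0, 0, 0.02, 0, 0, 0, 0.001, 0, 0, 0.02, 0, 0, 0, 0.001, 0, 0, 0.02],
)

```text
time_s: 22.25
tcp_pos: [0.5181, 0.2614, 0.0446]
ee_rot: [[-0.0, -1.0, -0.0], [-0.0, -0.0, 1.0], [-1.0, 0.0, -0.0]]
wrist_force: [-2.9, -0.6, 1.6]
gripper_width: 0.294
```

Contact with the mat (fz up by ~4 N at TCP z 0.0446, the same height as when I gripped it). I release gradually and retreat upwards.

Request:
move_arm(
  increments=[0, 0, 0, -0.0005, 0, 0, 0.026, 0, 0, 0, -0.0005, 0, 0, 0.029, 0, 0, 0, -0.0005, 0, 0, 0.035, 0, 0, 0, -0.0005, 0, 0, 0.045, 0, 0, 0, -0.0005, 0, 0, 0.06, 0, 0, 0, -0.0005, 0, 0, 0.065, 0, 0, 0, -0.015, 0, 0, 0.065, 0, 0, 0, -0.04, 0, 0, 0.065, 0, 0, 0, -0.08, 0, 0, 0.065, 0, 0, 0, -0.115, 0, 0.02, 0.065, 0, 0, 0, -0.14, 0, 0.05, 0.065, 0, 0, 0, -0.145, 0, 0.07, 0.065],
)

```text
time_s: 23.25
tcp_pos: [0.5207, 0.3346, 0.196]
ee_rot: [[0.01, -1.0, -0.001], [0.008, -0.001, 1.0], [-1.0, -0.01, 0.008]]
wrist_force: [0.6, -0.6, 0.1]
gripper_width: 0.746
```

```bash
python3 - <<'E'
from m import *
s=r.sense(); print(s['tcp_pos'],s['wrist_force'],s['gripper_width'],s['time_s'])
w=cap('wrist','w18.png');a=cap('side','s18.png');b=cap('scene','c18.png')
x=np.hstack([cv2.resize(a[150:350,220:420],(390,390),interpolation=2),cv2.resize(b[90:290,220:420],(390,390),interpolation=2)])
cv2.imwrite('pics/p18.png',cv2.cvtColor(x,cv2.COLOR_RGB2BGR))
E
```

```text
[0.52074626 0.33464434 0.19598678] [ 0.57457471 -0.63919771  0.13589054] 0.7460328549213673 23.25
```

View pics/p18.png

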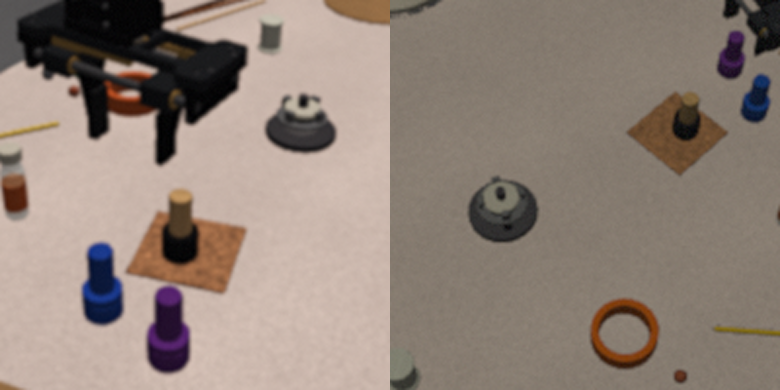

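View pics/w18.png

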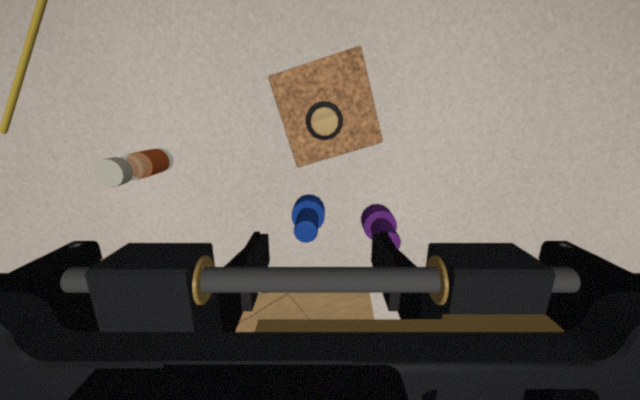

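The presser stands upright on the mat (wrist (324,121)), the badge is home in the holder (scene crop (503,200)), and the look-alikes and bystanders are where they were. The gripper touches nothing. I hold briefly, then hand in.

Request:
move_arm(
  increments=[0, 0, 0, 0, 0, 0, 0.065, 0, 0, 0, 0, 0, 0, 0.065, 0, 0, 0, 0, 0, 0, 0.065, 0, 0, 0, 0, 0, 0, 0.065],
)

```text
time_s: 23.73
tcp_pos: [0.5181, 0.3306, 0.1886]
ee_rot: [[-0.001, -1.0, 0.001], [-0.001, 0.001, 1.0], [-1.0, 0.001, -0.001]]
wrist_force: [-0.3, -0.2, 0.8]
gripper_width: 0.746
```

```bash
python3 -c "
from h import *
s=r.sense();print(s['time_s'],s['wrist_force'],abs(s['joint_velocities']).max());print(r.finish_job())"
```

```text
23.7333 [-0.25078374 -0.1567826   0.77857471] 0.34079019055601445
the job is handed in; nothing more can be done
None
```

I handed the job in at 23.7 s with all steps done in order; no verdict was reported.

- **Laying the back:** I put the badge back on the sprung plate, boss up, and let go. The wrist view showed it about 1 mm from the axis.
- **Pressing:** I pressed it with the presser in steps of 1 mm or less. The force peaked at about 13.5 N net, then dropped as the back snapped past the catches. It climbed steeply again at the seat, and I stopped at about 8.5 N net. These readings were taken only at the end of each step, with about 0.5 N of noise.
- **Presser:** I stood it back on the cork mat, about 10 mm nearer the mat's centre than where it started.

**Last checks:** The pictures after pressing show the back level and lower, held under all four catches. The presser is upright on its mat, and the bystanders and look-alikes in view look unmoved. The gripper was clear of everything. I could not read the telltale pin, so "fully home" rests on the force curve and the pictures. While it was over the boss, the side and wrist views disagreed by 1–2 mm on the presser's alignment, which is within the bore's play.

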